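Dress the toy shop's counter display

TASK

Dress the counter display in this order: first clear every left-over toy bus off the display unit into the low wooden crate, then slide the two picture boards up out of the stock rack and put them into the display stand, one in each slot, standing fully down and about centred in the slot. Last, stand every wooden goose upright on the green panel; they are top-heavy on a small foot, so set each one down gently, let go slowly and see that it stays still, never letting one drop or fall over. Leave the jar, the books and the mug alone.

Things in the scene. Friction and masses are not known exactly. Their poses are not given: they have to be found in the camera images.
- unit: Display unit, fixed: a pale wooden plinth 190 (x) x 390 (y) mm, 12 mm thick. Origin: centre of its underside. On its -y side is the stand with two slots, on its +y side the green panel.
- panel (a point): Centre of the green panel (170 mm along the unit's x, 210 mm along its y), flush with the plinth's top, 12 mm above the counter. Axes as the unit's. The toy buses start on it; the geese end on it, all with their whole foot on the green.
- slot_near (a point): Middle of the floor of the stand's slot nearer the robot, 12 mm above the counter. The slot runs along y: 130 mm long, ends open, 13 mm wide between rails 40 mm high; flared lips above them widen the mouth to about 24 mm, 50 mm above the slot floor; 34 mm wide over all. A board let go may lean up to 0.13 rad in it.
- slot_far (a point): The same for the far slot, 70 mm farther in the unit's +x.
- rack_mid (a point): Stock rack, fixed, wooden, 150 (x) x 145 (y) mm; point: centre of its floor, 12 mm above the counter. Two slots at x = -35 and +35 mm, each with a board standing in the y-z plane. Grooves 12 mm wide hold 16 mm of each board end up to 97 mm above the counter; end walls to 102 mm: boards leave only upwards. Rack and crate may change sides.
- crate_in (a point): Low wooden crate, fixed; this point is the centre of its inner floor, 6 mm above the counter. Inside 140 (x) x 200 (y) mm, rim 38 mm above the counter. Axes along its sides.
- board0_mid (a point): Centre of a picture board (blue, yellow foot strip): plywood 8 (its x) x 120 (its y) x 130 (z, up) mm, about 0.1 kg. It starts in the stock rack with its lower edge 12 mm and its top edge 142 mm above the counter, loose by 2 mm each way in the groove; grip it by the top edge.
- board1_mid (a point): Centre of a picture board (red, green foot strip): plywood 8 (its x) x 120 (its y) x 130 (z, up) mm, about 0.1 kg. It starts in the stock rack with its lower edge 12 mm and its top edge 142 mm above the counter, loose by 2 mm each way in the groove; grip it by the top edge.
- goose0_mid (a point): Goose, red wing, may be absent: 131 mm high, 0.16 kg, tips over beyond 0.2 rad. Point: over the foot's centre, 88 mm up. Around it a flat-sided body block, x (forward) -46 to 30, y -12 to 12, z -23 to 23 mm: grip across y just above the point. Neck, head and beak: x 18 to 64, up to z = 43 mm. Leg 12 mm thick, round foot 34 mm across. Starts standing on the counter.
- goose1_mid (a point): Goose, blue wing, may be absent: 131 mm high, 0.16 kg, tips over beyond 0.2 rad. Point: over the foot's centre, 88 mm up. Around it a flat-sided body block, x (forward) -46 to 30, y -12 to 12, z -23 to 23 mm: grip across y just above the point. Neck, head and beak: x 18 to 64, up to z = 43 mm. Leg 12 mm thick, round foot 34 mm across. Starts standing on the counter.
- goose2_mid (a point): Goose, yellow wing, may be absent: 131 mm high, 0.16 kg, tips over beyond 0.2 rad. Point: over the foot's centre, 88 mm up. Around it a flat-sided body block, x (forward) -46 to 30, y -12 to 12, z -23 to 23 mm: grip across y just above the point. Neck, head and beak: x 18 to 64, up to z = 43 mm. Leg 12 mm thick, round foot 34 mm across. Starts standing on the counter.
- bus0_mid (a point): Centre of a red wooden toy bus, solid, 84 (x) x 38 (y) x 48 (z) mm, about 0.16 kg, left over on the green panel. May be absent.
- bus1_mid (a point): Centre of a yellow wooden toy bus, solid, 84 (x) x 38 (y) x 48 (z) mm, about 0.16 kg, left over on the green panel. May be absent.
- jar_mid (a point): Bystander: amber jar, 68 mm across, 100 mm high; this point is its centre. Leave alone.
- books_mid (a point): Bystander: stack of three books, about 90 x 110 x 54 mm; this point is its centre. Leave alone.
- mug_mid (a point): Bystander: blue mug, 80 mm across, 90 mm high; this point is its centre. Leave alone.
Things that resemble listed ones, but are neither listed nor needed, are in the scene too. There is more than one size of the part that bears board0_mid; the job needs the middle-sized. Of the things that look like the part that bears bus1_mid, the smaller one is meant.

How it is judged:
By the outcome, as a careful person would: the job done as asked, in the order asked, and still so for the second after the job is handed in, with the robot touching nothing.
Of goose0, goose1, goose2 only 2 to 3 are there at a start; the rules pass over those that are not, and their reading is None.
Of bus0, bus1 only 1 to 2 are there at a start; the rules pass over those that are not, and their reading is None.
At some moment in a run one of bus0, bus1 may be knocked a few centimetres aside while the robot is not near it.
It also fails if it takes over 210 s, if anything falls off the work surface, if the arm or the gripper's body presses on something with over 40 N, if the wrist force passes 120 N, or if a joint passes its speed limit or range.

ROBOT

A 7-joint arm with a two-finger parallel gripper is mounted at the origin on the work surface. World frame = base frame: x ahead of the robot, y to its left, z up, the work surface at z = 0. Lengths are in m, angles in rad, forces in N, time in s.
With the tool pointing down it reaches from about 0.425 to 0.925 m from the base axis. Payload 6.8 kg.
Tool frame: the origin (TCP) lies on the centre line of the jaws, within the pads' length; the fingertips stand 11 mm ahead of it and the grasp point (between the pads) lies 8 mm behind it; z points along the fingers, y is the direction in which the jaws open and shut (so a half turn about z gives the same grasp; the last joint's range is limited). The gripper opens to 85 mm and grips with 20 to 120 N. Pads are 22 mm wide; open, the fingers measure 114 mm over their backs; the gripper's body (76 mm by 85 mm) begins 54 mm behind the grasp point. The pads swing forward as they close: fully open they stand 13 mm farther back than shut.
Start: joints at [1.153, 0.477, 0.022, 1.555, -0.011, 1.109, -0.083], TCP at [0.206, -0.643, 0.242] pointing down, gripper open.
Joint ranges: [-2.96, 2.96], [-0.34, 2.1], [-1.41, 1.46], [0.24, 2.44], [-1.37, 4.51], [0.17, 1.92], [-2.96, 2.96]. Speed limits (rad/s): [2.39, 2.39, 3.14, 3.14, 3.14, 3.14, 3.14].

INTERFACE

Orientations are given as a rotation vector (axis times angle).
In Python, from bench import r gives the robot as it stands.
- The arm moves only by the tool send_rows, never from a script. Its argument "deltas" is a list of rows, each a list of 7 numbers: the opening, from 0 (shut) to 1 (fully open), then the shift along the tool's x, y, z as a fraction of full scale, then the turn, a rotation vector about the tool's x, y, z as a fraction of full scale. In form: [[hand, x, y, z, ax, ay, az], ...]. A call has 1 to 20 rows; each row is the pose to reach, as a shift and turn from the pose commanded when the call began, along the tool's axes at that moment, turning the shorter way round; what a row does not reach only later rows make up. Full scale, the value 1, is 150 mm for a shift and 180 degrees for a turn. A row lasts 1/12 s, in which the tool goes at most 41.7 mm and 7.16 degrees, less where a joint would pass 70% of its speed; a pose out of reach is approached as far as the arm can. A call with a number of a shift or a turn outside -1 to 1 is refused whole. A call with a gripper value outside its range is refused whole. The fingers move at their own pace and stop on an object; "squeeze" is the grip in N (left out, the last holds). Time passes only in rows, so rows that repeat a pose let the fingers close. It gives the time, the measured TCP pose, the force and the opening at its end, in the units of the state.
- r.get_obs(): the state, without advancing time (a new reading comes with each control period).
- r.grab_frame(name): name is "scene" or "top" or "wrist"; returns a dict with "pixels" (400x640x3 uint8, red, green, blue), "camera_matrix" (3x3 intrinsics, pixels), "dist_coeffs" ([k1, k2, p1, p2, k3] as OpenCV has them; the pictures are not rectified), "rvec" (rotation vector, rad) and "tvec" (3), from world to camera coordinates, as OpenCV has them. Camera axes: x right, y down, z forward; pixel columns grow to the right and rows downward; lengths in m; the calibration is good to about 2 mm. A picture is of the moment at which its call begins. There is no depth.
- r.hand_in(): hands the job in, once; it reports no verdict.
The state is a dict: "clock": time; "joints": joint angles; "qvel": joint speeds; "tau": joint torques, N m; "tcp_pos": TCP position; "orientation": TCP orientation; "contact_force": force on the tool from outside, world axes, zero at the start; "moment": the same for the moment, N m; "grip_width": finger opening in m.
Only numpy, scipy, OpenCV 4.12 (cv2) and the standard library are available. Lean on these libraries where they do the work, as an engineer would, in place of code of your own. Each camera call takes 0.05 s, during which the arm holds its last target. There are 200 camera calls.

## Working session

There is one attempt and no reset: what is moved stays moved. The work goes in short steps, Python scripts to look and compute and a tool call to move; the robot and the scene stay as the last step left them, time stands still between calls to the robot, and variables do not carry over. Pictures are saved under pics/ and viewed, about 12 in all and at most 16, crops included, and the job is handed in when it is done.

Besides the shell and the picture viewer there is one more tool, called after "Call:" by a JSON object that holds its "op" and its "data", one argument or row to a line. send_rows: Moves the arm, as the interface text tells. Shift numbers are shares of 150 mm and turn numbers shares of 180 degrees, none past 1 either way. Its arguments: {"type":"object","properties":{"deltas":{"type":"array","items":{"type":"array","items":{"type":"number"}}},"squeeze":{"type":"number"}},"required":["deltas"]}

```bash
ls; mkdir -p pics; cat > h.py <<'E'
import numpy as np, cv2, json
from bench import r
def grab(n,save=None):
    f=r.grab_frame(n); f['pixels']=np.asarray(f['pixels'])
    if save: cv2.imwrite('pics/'+save,f['pixels'][:,:,::-1]); np.save('pics/'+save+'.npy',f,allow_pickle=True)
    return f
def load(s): return np.load('pics/'+s+'.npy',allow_pickle=True).item()
def ray(f,uv):
    K=np.array(f['camera_matrix'],float);d=np.array(f['dist_coeffs'],float)
    p=cv2.undistortPoints(np.array(uv,float).reshape(-1,1,2),K,d).reshape(-1,2)
    R=cv2.Rodrigues(np.array(f['rvec'],float))[0]; t=np.array(f['tvec'],float).ravel()
    return -R.T@t, np.c_[p,np.ones(len(p))]@R
def at(f,uv,z):
    c,d=ray(f,uv); return c+d*((z-c[2])/d[:,2])[:,None]
def proj(f,P):
    return cv2.projectPoints(np.array(P,float).reshape(-1,3),np.array(f['rvec'],float),np.array(f['tvec'],float),np.array(f['camera_matrix'],float),np.array(f['dist_coeffs'],float))[0].reshape(-1,2)
E
python3 - <<'E'
from h import *
np.set_printoptions(precision=4,suppress=True)
for n in ['scene','top','wrist']:
    f=grab(n,n+'0.png'); c,d=ray(f,[[320,200]]); print(n,c,d)
print(r.get_obs())
E
```

```text
pics
scene [0.887  0.5266 1.2347] [[-0.2218 -0.4555 -0.8623]]
top [ 0.3602 -0.0763  1.1403] [[ 0.1684 -0.0178 -0.9856]]
wrist [ 0.2768 -0.6199  0.3722] [[-0.2792 -0.0945 -0.9556]]
{'clock': 0.15, 'joints': array([ 1.1529,  0.4776,  0.0223,  1.5562, -0.0115,  1.1093, -0.0831]), 'qvel': array([-0.0002, -0.0034, -0.0008, -0.0018,  0.0016,  0.0013,  0.0009]), 'tau': array([  0.0023, -59.6924,   1.6099, -28.1489,   0.0126,   0.0065,
        -0.    ]), 'tcp_pos': array([ 0.2057, -0.6424,  0.2415]), 'orientation': array([-3.1026, -0.4846,  0.0004]), 'contact_force': array([ 0.3412,  0.0462, -0.0963]), 'moment': array([0.0224, 0.0302, 0.0128]), 'grip_width': 0.08527772899860375}
```

View pics/top0.png

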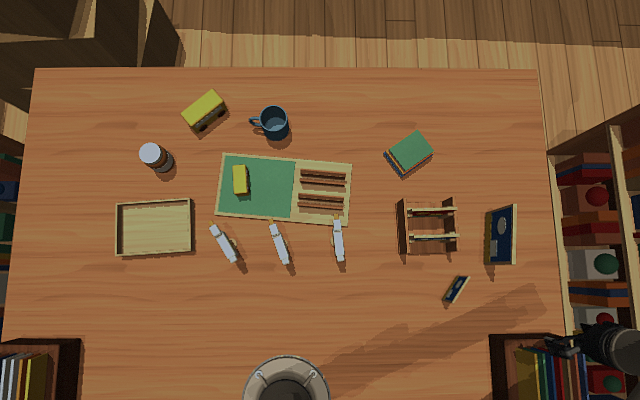

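View pics/scene0.png

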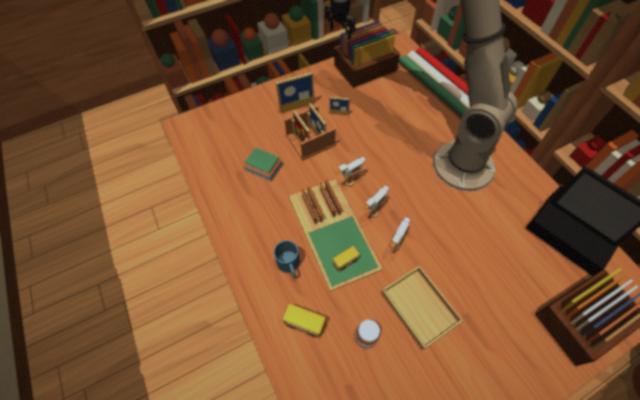

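The top view shows a single small yellow bus on the green panel at (240,180), and a larger yellow look-alike at (203,110). The smaller one is bus1; no red bus is present. Boards are in the rack at (432,211) and (432,238). The look-alikes are one large board at (500,235) and one small at (456,290), so the middle size is in the rack. There are three geese at (225,243), (280,245) and (339,240), and the crate is at (153,227). I'll confirm this in an enlarged crop and measure.

```bash
python3 - <<'E'
from h import *
np.set_printoptions(precision=4,suppress=True)
f=load('top0.png'); im=f['pixels']
c=im[130:290,190:480]; cv2.imwrite('pics/crop1.png',cv2.resize(c,None,fx=2.75,fy=2.75,interpolation=cv2.INTER_CUBIC)[:,:,::-1])
hsv=cv2.cvtColor(im,cv2.COLOR_RGB2HSV)
def big(m,box):
    x0,y0,x1,y1=box; mm=np.zeros_like(m); mm[y0:y1,x0:x1]=m[y0:y1,x0:x1]
    cs=cv2.findContours(mm,cv2.RETR_EXTERNAL,cv2.CHAIN_APPROX_NONE)[0]
    return sorted(cs,key=cv2.contourArea)[::-1]
def rect(cn,z,n):
    P=at(f,cn.reshape(-1,2),z)[:,:2]*1000
    q=cv2.minAreaRect(P.astype(np.float32)); print(n,'px',cv2.boundingRect(cn),'rect',np.round(q[0],1),np.round(q[1],1),round(q[2],1))
g=cv2.inRange(hsv,(55,60,40),(95,255,255)); rect(np.vstack(big(g,(205,145,305,230))[:1]),.012,'green')
y=cv2.inRange(hsv,(22,150,150),(34,255,255)); rect(big(y,(225,155,260,205))[0],.060,'bus1')
rect(big(y,(170,80,235,135))[0],.06,'bigbus')
w=cv2.inRange(hsv,(0,0,150),(179,60,255))
for i,b in enumerate([(205,215,250,275),(260,215,300,275),(325,210,355,270)]): rect(big(w,b)[0],.111,'goose%d'%i)
print('crate rough corners z.038',at(f,[[115,200],[191,198],[194,250],[116,257]],.038))
print('unit corners',at(f,[[221,153],[352,164],[348,226],[215,216]],.012))
print('rack rough',at(f,[[458,208],[410,208],[458,236],[410,238]],.142))
E
```

```text
green px (218, 156, 77, 62) rect [595.9  88.9] [207.4 168.2] 84.6
bus1 px (233, 165, 14, 28) rect [607. 132.] [80.4 34.9] 4.8
bigbus px (181, 89, 41, 36) rect [822.3 249.5] [ 50.5 118.4] 41.0
goose0 px (216, 234, 20, 29) rect [409.2 150.6] [75.9 22.8] 31.6
goose1 px (272, 234, 17, 30) rect [406.    8.1] [76.4 22.4] 20.0
goose2 px (333, 219, 11, 42) rect [ 430.3 -141.5] [107.7  22. ] 5.7
crate rough corners z.038 [[0.5501 0.4875 0.038 ]
 [0.5553 0.2715 0.038 ]
 [0.4081 0.2559 0.038 ]
 [0.3894 0.4717 0.038 ]]
unit corners [[ 0.6958  0.1976  0.012 ]
 [ 0.6617 -0.1927  0.012 ]
 [ 0.4763 -0.1775  0.012 ]
 [ 0.5068  0.2077  0.012 ]]
rack rough [[ 0.5086 -0.4548  0.142 ]
 [ 0.5091 -0.3282  0.142 ]
 [ 0.4356 -0.45    0.142 ]
 [ 0.4312 -0.3248  0.142 ]]
```

View pics/crop1.png

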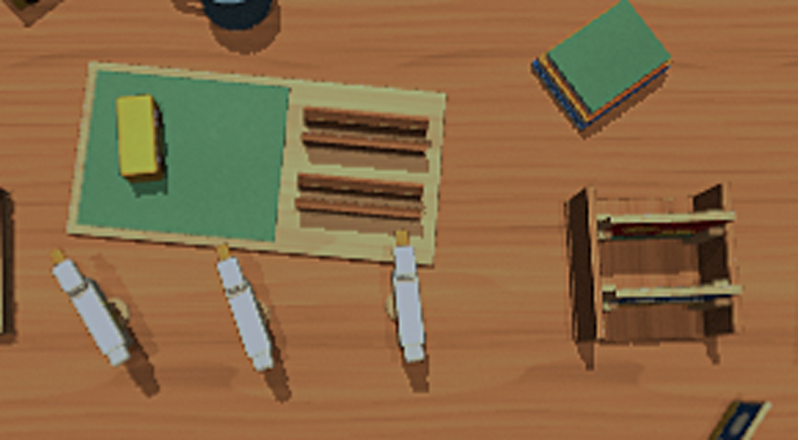

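The crop confirms it: bus1 is the small bus on the panel, with the two middle-sized boards in the rack. The sizes agree (bus about 80x35 mm for 84x38, panel 207x168 mm for 210x170). I'll move above the bus now.

Call:
{"op": "send_rows", "data": {
  "deltas": [
    [1,0.2,-0.2,0,0,0,0],
    [1,0.45,-0.45,0,0,0,0],
    [1,0.65,-0.65,0,0,0,0],
    [1,0.824,-0.82,0,0,0,0],
    [1,0.824,-0.82,0,0,0,0],
    [1,0.824,-0.82,0,0,0,0]
  ]
}}

```text
clock: 0.65
tcp_pos: [0.2886, -0.4847, 0.2424]
orientation: [-3.101, -0.494, -0.001]
contact_force: [-0.7, -0.2, -0.2]
grip_width: 0.0854
```

Call:
{"op": "send_rows", "data": {
  "deltas": [
    [1,0.2,-0.2,0,0,0,0],
    [1,0.4,-0.4,0,0,0,0],
    [1,0.6,-0.6,0,0,0,0],
    [1,0.824,-0.82,0,0,0,0],
    [1,0.824,-0.82,0,0,0,0],
    [1,0.824,-0.82,0,0,0,0]
  ]
}}

```text
clock: 1.15
tcp_pos: [0.3678, -0.3314, 0.2425]
orientation: [-3.103, -0.492, -0.001]
contact_force: [0.4, -0.1, -1.0]
grip_width: 0.0857
```

Call:
{"op": "send_rows", "data": {
  "deltas": [
    [1,0.2,-0.2,0,0,0,0],
    [1,0.4,-0.4,0,0,0,0],
    [1,0.6,-0.6,0,0,0,0],
    [1,0.824,-0.82,0,0,0,0],
    [1,0.824,-0.82,0,0,0,0],
    [1,0.824,-0.82,0,0,0,0]
  ]
}}

```text
clock: 1.65
tcp_pos: [0.448, -0.1775, 0.2424]
orientation: [-3.103, -0.49, -0.001]
contact_force: [0.4, -0.1, 0.9]
grip_width: 0.0851
```

Call:
{"op": "send_rows", "data": {
  "deltas": [
    [1,0.2,-0.2,0,0,0,0],
    [1,0.4,-0.4,0,0,0,0],
    [1,0.6,-0.6,0,0,0,0],
    [1,0.824,-0.82,0,0,0,0],
    [1,0.824,-0.82,0,0,0,0],
    [1,0.824,-0.82,0,0,0,0]
  ]
}}

```text
clock: 2.15
tcp_pos: [0.5281, -0.0232, 0.2421]
orientation: [-3.103, -0.488, -0.001]
contact_force: [-1.3, -0.6, 0.9]
grip_width: 0.0852
```

Call:
{"op": "send_rows", "data": {
  "deltas": [
    [1,0.2,-0.2,0,0,0,0.03],
    [1,0.4,-0.4,0,0,0,0.05],
    [1,0.6,-0.6,0,0,0,0.072],
    [1,0.824,-0.82,0,0,0,0.072],
    [1,0.824,-0.82,0,0,0,0.072],
    [1,0.824,-0.82,0,0,0,0.072]
  ]
}}

```text
clock: 2.65
tcp_pos: [0.6081, 0.1311, 0.2415]
orientation: [-3.139, -0.133, 0.001]
contact_force: [1.0, 1.4, -0.1]
grip_width: 0.0855
```

```bash
cat >> h.py <<'E'
np.set_printoptions(precision=4,suppress=True)
def yaw(o=None):
    R=cv2.Rodrigues(np.array(r.get_obs()['orientation'] if o is None else o,float))[0]; return np.degrees(np.arctan2(R[1,0],R[0,0])),R
def delta(tx,ty,tz,ya=None):
    """print fractions from measured pose to target (tool down, yaw deg)"""
    o=r.get_obs(); y0,R=yaw(o['orientation']); d=R.T@(np.array([tx,ty,tz])-o['tcp_pos'])/.15
    ya=y0 if ya is None else ya
    Rt=np.array([[np.cos(np.radians(ya)),np.sin(np.radians(ya)),0],[np.sin(np.radians(ya)),-np.cos(np.radians(ya)),0],[0,0,-1.]])
    w=cv2.Rodrigues(R.T@Rt)[0].ravel()/np.pi
    print('pos',o['tcp_pos'],'yaw',round(y0,2),'F',o['contact_force'],'grip',round(o['grip_width'],4),'t',o['clock']); print(' ->shift',np.round(d,3),'turn',np.round(w,3))
def rects(f,lo,hi,z,box=None,amin=60):
    h=cv2.cvtColor(f['pixels'],cv2.COLOR_RGB2HSV); m=cv2.inRange(h,lo,hi)
    if box: mm=np.zeros_like(m); x0,y0,x1,y1=box; mm[y0:y1,x0:x1]=m[y0:y1,x0:x1]; m=mm
    for c in cv2.findContours(m,cv2.RETR_EXTERNAL,cv2.CHAIN_APPROX_NONE)[0]:
        if cv2.contourArea(c)<amin: continue
        q=cv2.minAreaRect((at(f,c.reshape(-1,2),z)[:,:2]*1000).astype(np.float32))
        print('px',cv2.boundingRect(c),'c',np.round(q[0],1),'s',np.round(q[1],1),round(q[2],1))
E
python3 - <<'E'
from h import *
f=grab('wrist','wrist1.png'); rects(f,(20,120,100),(36,255,255),.060,None,400)
t=grab('top'); rects(t,(22,150,150),(34,255,255),.060)
delta(.607,.132,.037,4.8)
E
```

```text
px (465, 257, 89, 33) c [522.4 -66. ] s [96.5 22.1] 80.6
px (13, 234, 164, 76) c [491.2 341.8] s [ 81.7 159.8] 3.6
px (10, 216, 163, 35) c [538.3 344.9] s [157.5  30. ] 86.9
px (458, 135, 167, 55) c [631.2 -71.7] s [147.2  50. ] 88.1
px (297, 125, 43, 93) c [612.3 131.3] s [85.5 37.6] 4.9
px (236, 165, 11, 24) c [612.9 127.1] s [69.6 22.7] 6.4
px (209, 89, 13, 16) c [855.5 209.2] s [50.7 20.8] 27.1
pos [0.6072 0.1271 0.2415] yaw 4.59 F [-0.098  -0.6108 -0.5418] grip 0.0852 t 2.75
 ->shift [ 0.003 -0.036  1.363] turn [ 0.001  0.    -0.001]
```

View pics/wrist1.png

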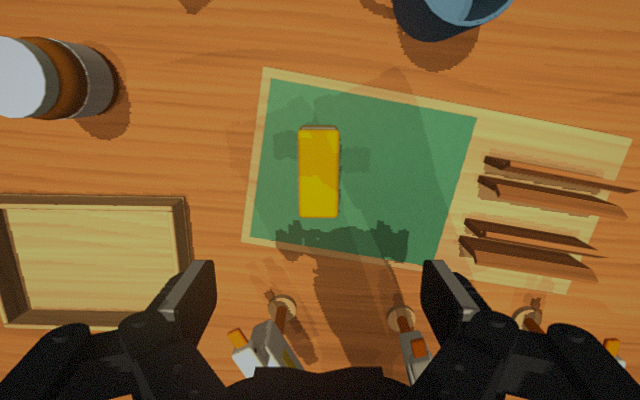

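Wrist view: bus1 at (319,172) on the panel, crate at the lower left, the three geese below and the slots to the right. The estimates agree, so I'll descend and grip.

Call:
{"op": "send_rows", "data": {
  "deltas": [
    [1,0.004,-0.034,0.3,0,0,0],
    [1,0.004,-0.034,0.5,0,0,0],
    [1,0.004,-0.034,0.7,0,0,0],
    [1,0.004,-0.034,0.85,0,0,0],
    [1,0.004,-0.034,0.95,0,0,0],
    [1,0.004,-0.034,0.95,0,0,0]
  ]
}}

```text
clock: 3.25
tcp_pos: [0.6047, 0.1309, 0.0961]
orientation: [3.135, 0.124, -0.01]
contact_force: [-1.1, -0.9, -0.4]
grip_width: 0.0856
```

Call:
{"op": "send_rows", "data": {
  "deltas": [
    [1,0,0,0.1,0,0,0],
    [1,0,0,0.2,0,0,0],
    [1,0,0,0.3,0,0,0],
    [1,0,0,0.38,0,0,0],
    [1,0,0,0.41,0,0,0],
    [1,0,0,0.41,0,0,0],
    [0.3,0,0,0.41,0,0,0],
    [0.3,0,0,0.41,0,0,0],
    [0.3,0,0,0.41,0,0,0],
    [0.3,0,0,0.41,0,0,0],
    [0.3,0,0,0.41,0,0,0],
    [0.3,0,0,0.41,0,0,0],
    [0.3,0,0,0.41,0,0,0],
    [0.3,0,0,0.41,0,0,0]
  ],
  "squeeze": 40
}}

```text
clock: 4.42
tcp_pos: [0.6078, 0.1363, 0.0393]
orientation: [3.139, 0.131, 0.002]
contact_force: [-1.0, -1.7, 6.3]
grip_width: 0.0375
```

```bash
python3 -c "
from h import *
delta(.476,.372,.15,4.5)"
```

```text
pos [0.6078 0.1363 0.0393] yaw 4.78 F [-1.0024 -1.7071  6.3194] grip 0.0375 t 4.4167
 ->shift [-0.743 -1.639 -0.74 ] turn [ 0.    -0.     0.002]
```

Call:
{"op": "send_rows", "data": {
  "deltas": [
    [0.3,0,0,-0.1,0,0,0],
    [0.3,0,0,-0.3,0,0,0],
    [0.3,0,0,-0.5,0,0,0],
    [0.3,0,0,-0.74,0,0,0],
    [0.3,0,0,-0.74,0,0,0],
    [0.3,0,0,-0.74,0,0,0]
  ]
}}

```text
clock: 4.92
tcp_pos: [0.6084, 0.137, 0.1516]
orientation: [-3.138, -0.131, -0.007]
contact_force: [-0.8, -0.6, -2.2]
grip_width: 0.0375
```

Call:
{"op": "send_rows", "data": {
  "deltas": [
    [0.3,-0.1,-0.2,0,0,0,0],
    [0.3,-0.2,-0.4,0,0,0,0],
    [0.3,-0.28,-0.6,0,0,0,0],
    [0.3,-0.371,-0.82,0,0,0,0],
    [0.3,-0.371,-0.82,0,0,0,0]
  ]
}}

```text
clock: 5.33
tcp_pos: [0.5354, 0.2627, 0.148]
orientation: [-3.134, -0.148, 0.007]
contact_force: [-1.0, 0.9, -0.7]
grip_width: 0.0375
```

Call:
{"op": "send_rows", "data": {
  "deltas": [
    [0.3,-0.1,-0.2,0,0,0,0],
    [0.3,-0.2,-0.4,0,0,0,0],
    [0.3,-0.28,-0.6,0,0,0,0],
    [0.3,-0.34,-0.74,0,0,0,0],
    [0.3,-0.371,-0.82,0,0,0,0],
    [0.3,-0.371,-0.82,0,0,0,0],
    [0.3,-0.371,-0.82,0,0,0,0]
  ]
}}

```text
clock: 5.92
tcp_pos: [0.4755, 0.3714, 0.1482]
orientation: [3.137, 0.132, -0.002]
contact_force: [1.5, -0.6, -2.4]
grip_width: 0.0372
```

```bash
python3 - <<'E'
from h import *
delta(.476,.372,.036,4.5)
f=grab('top','top2.png'); im=f['pixels'][150:290,90:270]; cv2.imwrite('pics/crop2.png',cv2.resize(im,None,fx=3,fy=3)[:,:,::-1])
E
```

```text
pos [0.4755 0.3714 0.1482] yaw 4.83 F [ 1.4535 -0.5759 -2.3877] grip 0.0372 t 5.9167
 ->shift [ 0.005 -0.005  0.748] turn [0.001 0.    0.002]
```

View pics/crop2.png

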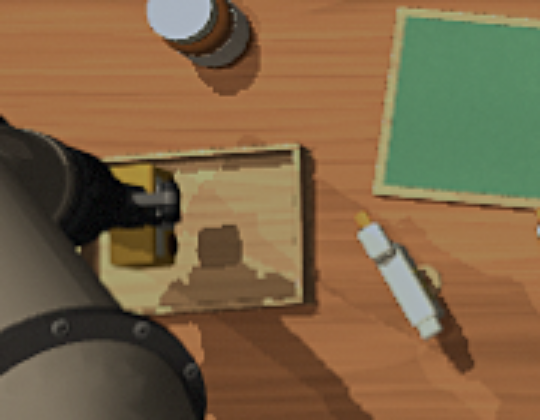

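The bus hangs over the crate (its leftward offset in the view is parallax at 0.15 m height). I'll lower it and let go.

Call:
{"op": "send_rows", "data": {
  "deltas": [
    [0.3,0,0,0.2,0,0,0],
    [0.3,0,0,0.4,0,0,0],
    [0.3,0,0,0.55,0,0,0],
    [0.3,0,0,0.65,0,0,0],
    [0.3,0,0,0.72,0,0,0],
    [0.3,0,0,0.745,0,0,0],
    [0.3,0,0,0.745,0,0,0],
    [0.55,0,0,0.745,0,0,0],
    [0.7,0,0,0.745,0,0,0],
    [0.8,0,0,0.745,0,0,0],
    [0.8,0,0,0.745,0,0,0],
    [0.8,0,0,0.745,0,0,0],
    [0.8,0,0,0.6,0,0,0],
    [0.8,0,0,0.3,0,0,0],
    [0.8,0,0,0,0,0,0],
    [0.8,0,0,-0.3,0,0,0],
    [0.8,0,0,-0.6,0,0,0],
    [0.8,0,0,-0.6,0,0,0],
    [0.8,0,0,-0.6,0,0,0]
  ]
}}

```text
clock: 7.55
tcp_pos: [0.4774, 0.3743, 0.2449]
orientation: [-3.133, -0.131, -0.012]
contact_force: [0.3, 0.7, -0.1]
grip_width: 0.0683
```

```bash
python3 - <<'E'
from h import *
f=grab('wrist','w3.png'); rects(f,(20,120,80),(36,255,255),.054,None,400)
f=load('top2.png'); rects(f,(55,60,40),(95,255,255),.012,(205,145,305,230))
delta(.47,-.39,.238,85)
E
```

```text
px (343, 180, 63, 34) c [461.8 319. ] s [61.2 28.2] 88.3
px (537, 149, 103, 27) c [513.  122.5] s [104.7   7.4] 84.7
px (344, 137, 67, 16) c [512.  323.8] s [13.2 60.4] 6.8
px (224, 106, 189, 120) c [484.5 376.4] s [112.8 169.9] 3.8
px (218, 156, 77, 62) c [595.9  88.9] s [207.4 168.2] 84.6
pos [0.4764 0.3731 0.2419] yaw 4.78 F [-0.3157  0.009  -1.2322] grip 0.0682 t 7.6
 ->shift [-0.467  5.066  0.011] turn [ 0.    -0.002 -0.446]
```

View pics/w3.png

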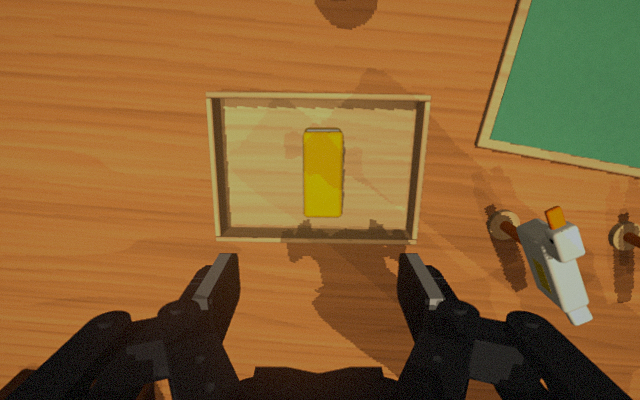

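The bus lies flat in the crate at (323,172). Next, over to the rack.

Call:
{"op": "send_rows", "data": {
  "deltas": [
    [0.5,-0.02,0.2,0,0,0,0],
    [0.5,-0.04,0.4,0,0,0,0],
    [0.5,-0.06,0.62,0,0,0,0],
    [0.5,-0.078,0.844,0,0,0,0],
    [0.5,-0.078,0.844,0,0,0,0]
  ]
}}

```text
clock: 8.02
tcp_pos: [0.4745, 0.2367, 0.237]
orientation: [3.133, 0.118, -0.005]
contact_force: [0.7, -0.0, -0.0]
grip_width: 0.0427
```

Call:
{"op": "send_rows", "data": {
  "deltas": [
    [0.5,-0.02,0.2,0,0,0,0],
    [0.5,-0.04,0.4,0,0,0,0],
    [0.5,-0.06,0.62,0,0,0,0],
    [0.5,-0.078,0.844,0,0,0,0],
    [0.5,-0.078,0.844,0,0,0,0]
  ]
}}

```text
clock: 8.43
tcp_pos: [0.4726, 0.1103, 0.2374]
orientation: [3.135, 0.117, -0.006]
contact_force: [-0.3, -0.1, 0.4]
grip_width: 0.0427
```

Call:
{"op": "send_rows", "data": {
  "deltas": [
    [0.5,-0.02,0.2,0,0,0,0],
    [0.5,-0.04,0.4,0,0,0,0],
    [0.5,-0.06,0.62,0,0,0,0],
    [0.5,-0.078,0.844,0,0,0,0],
    [0.5,-0.078,0.844,0,0,0,0]
  ]
}}

```text
clock: 8.85
tcp_pos: [0.4711, -0.0162, 0.2377]
orientation: [3.136, 0.117, -0.005]
contact_force: [0.8, -0.3, -0.1]
grip_width: 0.0424
```

Call:
{"op": "send_rows", "data": {
  "deltas": [
    [0.5,-0.02,0.2,0,0,0,0],
    [0.5,-0.04,0.4,0,0,0,0],
    [0.5,-0.06,0.62,0,0,0,0],
    [0.5,-0.078,0.844,0,0,0,0],
    [0.5,-0.078,0.844,0,0,0,0]
  ]
}}

```text
clock: 9.27
tcp_pos: [0.4698, -0.143, 0.238]
orientation: [3.137, 0.117, -0.004]
contact_force: [-0.5, -0.1, -0.6]
grip_width: 0.0429
```

Call:
{"op": "send_rows", "data": {
  "deltas": [
    [0.5,-0.02,0.2,0,0,0,0],
    [0.5,-0.04,0.4,0,0,0,0],
    [0.5,-0.06,0.62,0,0,0,0],
    [0.5,-0.078,0.844,0,0,0,0],
    [0.5,-0.078,0.844,0,0,0,0]
  ]
}}

```text
clock: 9.68
tcp_pos: [0.4683, -0.2701, 0.238]
orientation: [3.137, 0.117, -0.004]
contact_force: [-0.1, -0.4, -0.5]
grip_width: 0.0426
```

Call:
{"op": "send_rows", "data": {
  "deltas": [
    [0.5,-0.02,0.2,0,0,0,-0.03],
    [0.5,-0.04,0.4,0,0,0,-0.07],
    [0.5,-0.06,0.62,0,0,0,-0.1],
    [0.5,-0.078,0.844,0,0,0,-0.14],
    [0.5,-0.078,0.844,0,0,0,-0.18],
    [0.5,-0.078,0.844,0,0,0,-0.22],
    [0.5,-0.078,0.844,0,0,0,-0.26],
    [0.5,-0.078,0.844,0,0,0,-0.3],
    [0.5,-0.078,0.844,0,0,0,-0.34],
    [0.5,-0.078,0.844,0,0,0,-0.37],
    [0.5,-0.078,0.844,0,0,0,-0.41],
    [0.5,-0.078,0.844,0,0,0,-0.446],
    [0.5,-0.078,0.844,0,0,0,-0.446],
    [0.5,-0.078,0.844,0,0,0,-0.446],
    [0.5,-0.078,0.844,0,0,0,-0.446]
  ]
}}

```text
clock: 10.93
tcp_pos: [0.469, -0.3901, 0.2386]
orientation: [-2.317, -2.119, 0.0]
contact_force: [-0.6, -0.4, -0.2]
grip_width: 0.0429
```

```bash
python3 - <<'E'
from h import *
f=grab('wrist','w4.png'); delta(.47,-.39,.24,85)
E
```

```text
pos [ 0.4691 -0.3902  0.2388] yaw 84.92 F [0.5558 0.5275 1.3906] grip 0.043 t 10.9833
 ->shift [ 0.002  0.006 -0.008] turn [-0. -0. -0.]
```

View pics/w4.png

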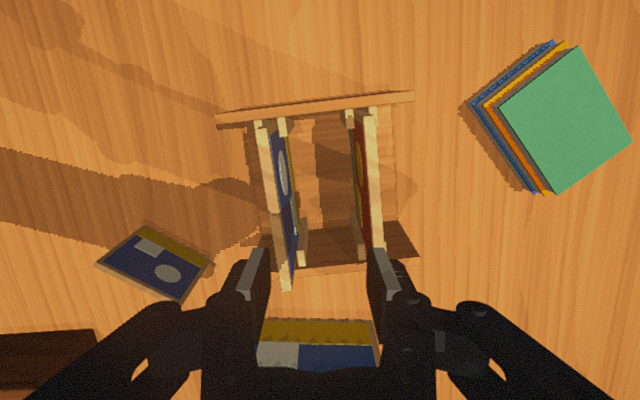

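```bash
python3 - <<'E'
from h import *
f=load('w4.png'); h=cv2.cvtColor(f['pixels'],cv2.COLOR_RGB2HSV)
for v in (130,160,190,220,250,280): print(v,[tuple(map(int,h[v,u])) for u in range(250,302,3)])
for v in (130,190,240): print(v,[tuple(map(int,h[v,u])) for u in range(350,392,3)])
c=f['pixels'][85:305,205:425]; cv2.imwrite('pics/c4.png',cv2.resize(c,None,fx=2.7,fy=2.7,interpolation=cv2.INTER_CUBIC)[:,:,::-1])
E
```

```text
130 [(15, 205, 122), (12, 173, 118), (21, 120, 212), (22, 124, 211), (22, 119, 212), (22, 119, 214), (15, 156, 118), (16, 154, 126), (15, 151, 125), (171, 61, 79), (21, 129, 214), (22, 114, 210), (22, 125, 194), (15, 148, 126), (14, 175, 187), (14, 173, 189), (15, 173, 186), (14, 181, 182)]
160 [(14, 180, 122), (12, 194, 125), (13, 167, 128), (14, 153, 157), (18, 137, 211), (17, 134, 210), (18, 126, 212), (17, 145, 194), (128, 52, 78), (150, 41, 69), (20, 76, 137), (20, 68, 135), (138, 39, 65), (19, 198, 129), (14, 170, 180), (15, 179, 182), (14, 179, 181), (14, 186, 182)]
190 [(12, 171, 128), (14, 184, 115), (13, 184, 133), (12, 175, 137), (12, 170, 135), (18, 143, 202), (17, 132, 212), (17, 129, 211), (18, 137, 212), (1, 62, 111), (131, 41, 69), (20, 50, 148), (19, 77, 132), (129, 48, 69), (19, 83, 105), (17, 196, 138), (14, 173, 181), (14, 175, 191)]
220 [(14, 187, 157), (13, 174, 151), (13, 169, 145), (12, 172, 142), (14, 179, 154), (15, 177, 153), (14, 173, 155), (17, 146, 161), (16, 142, 162), (16, 151, 157), (16, 149, 139), (141, 53, 63), (166, 47, 60), (155, 57, 49), (16, 40,
[... 575 characters left out ...]
211), (15, 173, 209), (16, 186, 203)]
130 [(30, 114, 65), (7, 193, 90), (8, 195, 94), (9, 219, 91), (10, 221, 111), (22, 119, 214), (25, 109, 210), (25, 111, 210), (25, 108, 210), (16, 166, 212), (16, 164, 211), (16, 169, 211), (18, 163, 211), (18, 162, 211)]
190 [(14, 191, 123), (14, 171, 121), (17, 161, 92), (12, 202, 91), (9, 214, 87), (10, 223, 79), (14, 165, 119), (17, 138, 207), (17, 138, 207), (17, 135, 208), (17, 147, 194), (14, 170, 186), (15, 184, 183), (14, 173, 184)]
240 [(12, 179, 87), (13, 162, 85), (15, 165, 93), (14, 131, 97), (15, 168, 94), (3, 170, 84), (7, 187, 83), (8, 176, 103), (18, 135, 213), (19, 130, 210), (19, 126, 212), (17, 142, 189), (12, 173, 96), (12, 189, 93)]
```

View pics/c4.png

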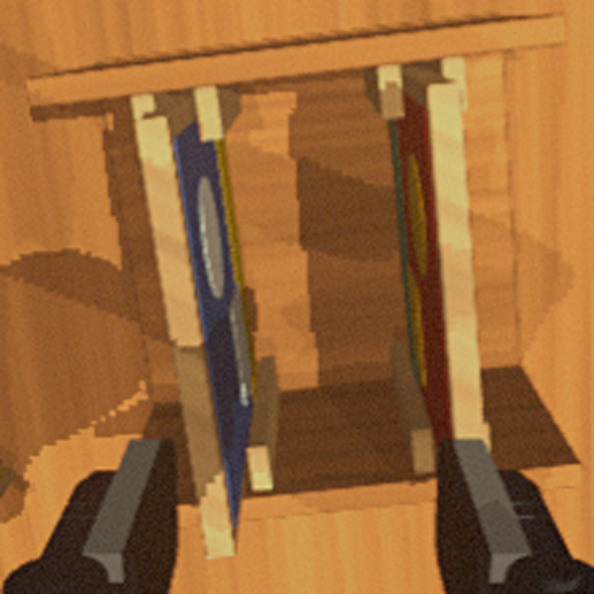

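```bash
python3 - <<'E'
from h import *
f=load('w4.png')
for n,p in (('b0',[[260.5,127.6],[266,160],[270.5,190],[275.7,220],[281,250],[286.5,290.5]]),('b1',[[370.5,115],[371.3,130],[375.5,190],[378.7,240]])):
    P=at(f,p,.142); print(n,P[:,:2]); v=P[-1]-P[0]; print('dir',np.degrees(np.arctan2(v[1],v[0])),np.linalg.norm(v))
print('rack walls',at(f,[[217,117],[413,96],[418,263],[262,278]],.102))
t=load('top0.png')
c=cv2.resize(t['pixels'][185:265,390:470],None,fx=7,fy=7,interpolation=cv2.INTER_CUBIC); cv2.imwrite('pics/c5.png',c[:,:,::-1])
E
```

```text
b0 [[ 0.4375 -0.3346]
 [ 0.4383 -0.3557]
 [ 0.4386 -0.3762]
 [ 0.4394 -0.3979]
 [ 0.4403 -0.4207]
 [ 0.4405 -0.4535]]
dir -88.5665104371489 0.11894742395108664
b1 [[ 0.5078 -0.333 ]
 [ 0.5079 -0.3424]
 [ 0.5089 -0.3825]
 [ 0.5097 -0.4191]]
dir -88.77823141408197 0.08617525161333162
rack walls [[ 0.3994 -0.3272  0.102 ]
 [ 0.5451 -0.325   0.102 ]
 [ 0.5479 -0.4614  0.102 ]
 [ 0.4147 -0.4638  0.102 ]]
```

View pics/c5.png

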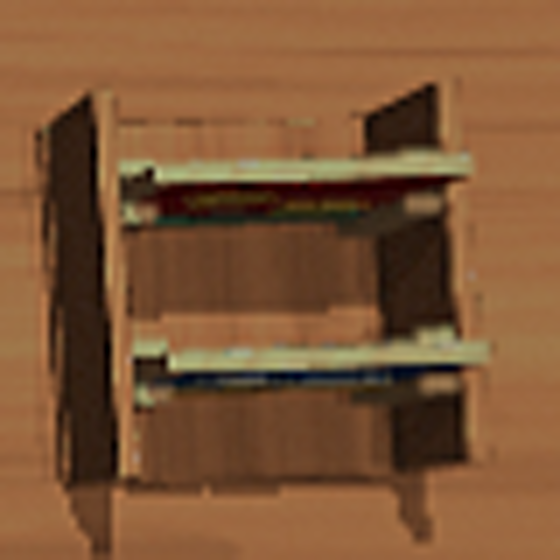

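```bash
python3 - <<'E'
from h import *
f=load('top0.png'); p=np.array([[304,108],[428,117],[303,135],[432,145],[299,174],[423,185],[297,199],[422,210]])/2.75+[190,130]
P=at(f,p,.062)[:,:2]; print(P)
g=load('wrist1.png'); q=np.array([[485,157],[484,165],[478,177],[465,220],[459,238],[637,190],[627,215],[600,248],[595,280]]); print(at(g,q,.062)[:,:2])
def unit(c,yaw,x,y):
    a=np.radians(yaw); return c+np.array([x*np.cos(a)-y*np.sin(a),x*np.sin(a)+y*np.cos(a)])
for s in (-35,35):
    print('pred slot',unit(np.array([.5885,.0094]),-5.3,s/1000,-.11), 'unit coords ->')
a=np.radians(-5.3);R=np.array([[np.cos(a),-np.sin(a)],[np.sin(a),np.cos(a)]])
print('top pts in unit frame\n',(P-[.5885,.0094])@R*1000); print((at(g,q,.062)[:,:2]-[.5885,.0094])@R*1000)
for w in ('top0.png',):
    m=cv2.cvtColor(f['pixels'],cv2.COLOR_RGB2HSV)
    for u in (310,322,336): print(u,[(v,tuple(map(int,m[v,u]))) for v in range(166,214,1)])
delta(.509,-.393,.2,91.3)
E
```

```text
[[ 0.633  -0.0411]
 [ 0.6233 -0.169 ]
 [ 0.6045 -0.0401]
 [ 0.5938 -0.1726]
 [ 0.5638 -0.0362]
 [ 0.5521 -0.1626]
 [ 0.5379 -0.0342]
 [ 0.5262 -0.1612]]
[[ 0.64   -0.0166]
 [ 0.6328 -0.0173]
 [ 0.6214 -0.0142]
 [ 0.5792 -0.011 ]
 [ 0.5606 -0.009 ]
 [ 0.6222 -0.1672]
 [ 0.5973 -0.1661]
 [ 0.5615 -0.1507]
 [ 0.5266 -0.1571]]
pred slot [ 0.5435 -0.0969] unit coords ->
pred slot [ 0.6132 -0.1034] unit coords ->
top pts in unit frame
 [[  48.9646  -46.1394]
 [  51.1735 -174.3833]
 [  20.4938  -47.8393]
 [  22.0757 -180.7169]
 [ -20.4173  -47.6711]
 [ -20.3924 -174.6798]
 [ -46.3165  -48.132 ]
 [ -46.2265 -175.6404]]
[[  53.7245  -21.0954]
 [  46.5669  -22.4691]
 [  34.9163  -20.4957]
 [  -7.3476  -21.1401]
 [ -26.0897  -20.9247]
 [  49.8965 -172.741 ]
 [  24.9421 -173.9353]
 [ -12.0556 -161.9135]
 [ -46.2657 -171.5385]]
310 [(166, (28, 81, 161)), (167, (32, 76, 167)), (168, (29, 83, 162)), (169, (16, 133, 155)), (170, (11, 164, 131)), (171, (11, 162, 88)), (172, (11, 157, 99)), (173, (12, 160, 94)), (174, (12, 168, 47)), (175, (11, 182, 42)), (176, (13, 146, 61)), (177, (15, 126, 119)), (
[... 2425 characters left out ...]
5, 126, 134)), (190, (15, 128, 133)), (191, (18, 115, 142)), (192, (33, 78, 170)), (193, (31, 79, 164)), (194, (28, 84, 161)), (195, (26, 89, 163)), (196, (14, 143, 159)), (197, (11, 156, 124)), (198, (11, 164, 84)), (199, (10, 151, 98)), (200, (11, 158, 100)), (201, (10, 196, 30)), (202, (15, 142, 70)), (203, (16, 123, 145)), (204, (16, 123, 137)), (205, (14, 148, 126)), (206, (12, 163, 114)), (207, (12, 152, 148)), (208, (12, 164, 120)), (209, (12, 152, 42)), (210, (16, 129, 115)), (211, (16, 119, 143)), (212, (15, 121, 129)), (213, (17, 136, 116))]
pos [ 0.4691 -0.3902  0.2388] yaw 84.92 F [0.5558 0.5275 1.3906] grip 0.043 t 10.9833
 ->shift [0.005 0.267 0.258] turn [-0.    -0.    -0.035]
```

Board0 (blue) top edge is centred at (0.439, -0.394) and 119 mm long. Board1 (red) is 70 mm farther, at (0.509, -0.393). Slots: near (0.544, -0.0985), far (0.614, -0.105), yaw about -5.3°. I'll take board1 first, for the far slot.

Call:
{"op": "send_rows", "data": {
  "deltas": [
    [0.45,0,0.13,0,0,0,-0.02],
    [0.45,0,0.265,0,0,0,-0.035],
    [0.45,0,0.265,0.15,0,0,-0.035],
    [0.45,0,0.265,0.3,0,0,-0.035],
    [0.45,0,0.265,0.45,0,0,-0.035],
    [0.45,0,0.265,0.58,0,0,-0.035],
    [0.45,0,0.265,0.68,0,0,-0.035],
    [0.45,0,0.265,0.75,0,0,-0.035],
    [0.45,0,0.265,0.79,0,0,-0.035],
    [0.45,0,0.265,0.79,0,0,-0.035],
    [0.3,0,0.265,0.79,0,0,-0.035],
    [0.2,0,0.265,0.79,0,0,-0.035],
    [0.1,0,0.265,0.79,0,0,-0.035],
    [0,0,0.265,0.79,0,0,-0.035],
    [0,0,0.265,0.79,0,0,-0.035],
    [0,0,0.265,0.79,0,0,-0.035],
    [0,0,0.265,0.79,0,0,-0.035],
    [0,0,0.265,0.79,0,0,-0.035]
  ],
  "squeeze": 45
}}

```text
clock: 12.48
tcp_pos: [0.5092, -0.3945, 0.1221]
orientation: [2.194, 2.246, 0.0]
contact_force: [-0.5, 0.8, 4.9]
grip_width: 0.0069
```

```bash
python3 -c "
from h import *
delta(.509,-.393,.27,91.3)"
```

```text
pos [ 0.5092 -0.3945  0.1221] yaw 91.35 F [-0.5452  0.8241  4.8955] grip 0.0069 t 12.4833
 ->shift [ 0.009  0.    -0.986] turn [0. 0. 0.]
```

Call:
{"op": "send_rows", "data": {
  "deltas": [
    [0,0,0,-0.04,0,0,0],
    [0,0,0,-0.1,0,0,0],
    [0,0,0,-0.18,0,0,0],
    [0,0,0,-0.26,0,0,0],
    [0,0,0,-0.36,0,0,0],
    [0,0,0,-0.46,0,0,0],
    [0,0,0,-0.56,0,0,0],
    [0,0,0,-0.66,0,0,0],
    [0,0,0,-0.76,0,0,0],
    [0,0,0,-0.86,0,0,0],
    [0,0,0,-0.96,0,0,0],
    [0,0,0,-1,0,0,0],
    [0,0,0,-1,0,0,0],
    [0,0,0,-1,0,0,0]
  ]
}}

```text
clock: 13.65
tcp_pos: [0.5086, -0.394, 0.2711]
orientation: [2.194, 2.247, 0.0]
contact_force: [-0.7, 0.5, -1.6]
grip_width: 0.0073
```

```bash
python3 -c "
from h import *
delta(.614,-.105,.27,84.7)
f=grab('scene','s6.png')"
```

```text
pos [ 0.5086 -0.394   0.2711] yaw 91.37 F [-0.742   0.5169 -1.5974] grip 0.0073 t 13.65
 ->shift [1.909 0.748 0.007] turn [0.    0.    0.037]
```

Call:
{"op": "send_rows", "data": {
  "deltas": [
    [0,0.1,0.04,0,0,0,0],
    [0,0.25,0.1,0,0,0,0],
    [0,0.42,0.165,0,0,0,0],
    [0,0.6,0.235,0,0,0,0],
    [0,0.78,0.305,0,0,0,0],
    [0,0.955,0.374,0,0,0,0]
  ]
}}

```text
clock: 14.2
tcp_pos: [0.561, -0.2478, 0.2695]
orientation: [-2.193, -2.246, 0.001]
contact_force: [0.9, -1.0, -1.6]
grip_width: 0.0073
```

Call:
{"op": "send_rows", "data": {
  "deltas": [
    [0,0.15,0.06,0,0,0,0.01],
    [0,0.33,0.13,0,0,0,0.02],
    [0,0.5,0.195,0,0,0,0.03],
    [0,0.66,0.26,0,0,0,0.037],
    [0,0.8,0.313,0,0,0,0.037],
    [0,0.9,0.352,0,0,0,0.037],
    [0,0.955,0.374,0,0,0,0.037],
    [0,0.955,0.374,0,0,0,0.037],
    [0,0.955,0.374,0,0,0,0.037],
    [0,0.955,0.374,0,0,0,0.037]
  ]
}}

```text
clock: 15.03
tcp_pos: [0.6134, -0.1069, 0.2703]
orientation: [-2.324, -2.114, 0.002]
contact_force: [0.2, -1.0, -1.8]
grip_width: 0.0076
```

```bash
python3 -c "
from h import *
delta(.614,-.105,.122,84.7)
f=grab('scene','s6.png');g=grab('wrist','w6.png');t=grab('top','t6.png')
a=cv2.resize(f['pixels'][130:250,260:400],None,fx=2.8,fy=2.8); b=g['pixels'][50:386,120:520]
cv2.imwrite('pics/c6.png',np.hstack([a,b])[:,:,::-1])"
```

```text
pos [ 0.6134 -0.1069  0.2703] yaw 84.59 F [ 0.1989 -0.9972 -1.7612] grip 0.0076 t 15.0333
 ->shift [0.014 0.004 0.989] turn [-0.     0.    -0.001]
```

View pics/c6.png

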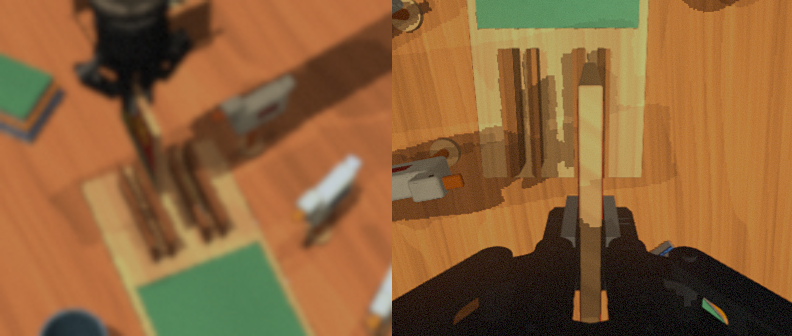

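```bash
python3 - <<'E'
from h import *
g=load('w6.png'); m=cv2.cvtColor(g['pixels'],cv2.COLOR_RGB2HSV)
for v in (104,115,140): print(v,[(u,int(m[v,u,0]),int(m[v,u,2])) for u in range(226,346,3)])
a=np.radians(-5.3)
for z in (.062,): 
  for n,(u,v) in {'near':(0,0),}.items():
    pass
F=[.614,-.105]; 
for n,c in (('far',[.614,-.105]),('near',[.544,-.0985])):
  for yy in (.064,.03,0):
    for dx in (-.017,-.012,.012,.017):
      p=np.array(c)+[dx*np.cos(a)-yy*np.sin(a),dx*np.sin(a)+yy*np.cos(a)]; print(n,yy,dx,proj(g,[*p,.062])[0].round(1),end=' ')
    print()
E
```

```text
104 [(226, 14, 151), (229, 14, 154), (232, 15, 146), (235, 15, 143), (238, 14, 143), (241, 15, 87), (244, 18, 92), (247, 15, 120), (250, 17, 180), (253, 16, 142), (256, 15, 114), (259, 14, 163), (262, 15, 167), (265, 16, 83), (268, 16, 190), (271, 17, 186), (274, 20, 189), (277, 24, 184), (280, 23, 186), (283, 23, 184), (286, 23, 185), (289, 23, 184), (292, 16, 144), (295, 17, 144), (298, 17, 139), (301, 14, 155), (304, 15, 149), (307, 14, 143), (310, 14, 138), (313, 16, 163), (316, 19, 122), (319, 16, 139), (322, 16, 144), (325, 17, 116), (328, 17, 115), (331, 14, 115), (334, 14, 163), (337, 14, 166), (340, 18, 180), (343, 18, 185)]
115 [(226, 15, 148), (229, 14, 157), (232, 13, 145), (235, 14, 147), (238, 13, 143), (241, 15, 85), (244, 14, 93), (247, 15, 84), (250, 17, 118), (253, 17, 141), (256, 13, 113), (259, 15, 144), (262, 15, 171), (265, 17, 93), (268, 17, 166), (271, 18, 187), (274, 17, 189), (277, 24, 186), (280, 24, 184), (283, 23, 186), (286, 23, 186), (289, 22, 174), (292, 18, 142), (295, 17, 144), (298, 17, 144), (301, 14, 157), (304, 14, 150), (307, 14, 143), (310, 14,
[... 832 characters left out ...]
4 -0.017 [299.6 100.8] far 0.064 -0.012 [305.  100.8] far 0.064 0.012 [330.7 100.7] far 0.064 0.017 [336.1 100.7] 
far 0.03 -0.017 [300.2 137.5] far 0.03 -0.012 [305.4 137.5] far 0.03 0.012 [330.4 137.4] far 0.03 0.017 [335.6 137.4] 
far 0 -0.017 [300.7 168.2] far 0 -0.012 [305.8 168.1] far 0 0.012 [330.2 168.1] far 0 0.017 [335.2 168.1] 
near 0.064 -0.017 [224.3 101.1] near 0.064 -0.012 [229.7 101.1] near 0.064 0.012 [255.3 100.9] near 0.064 0.017 [260.7 100.9] 
near 0.03 -0.017 [227.1 137.7] near 0.03 -0.012 [232.3 137.7] near 0.03 0.012 [257.2 137.6] near 0.03 0.017 [262.4 137.6] 
near 0 -0.017 [229.4 168.3] near 0 -0.012 [234.4 168.3] near 0 0.012 [258.8 168.2] near 0 0.017 [263.8 168.2]
```

The wrist view shows the board hanging over the far slot, lips at u about 300–338. I'll lower it slowly.

Call:
{"op": "send_rows", "data": {
  "deltas": [
    [0,0.01,0.005,0.06,0,0,0],
    [0,0.022,0.01,0.16,0,0,0],
    [0,0.022,0.01,0.26,0,0,0],
    [0,0.022,0.01,0.36,0,0,0],
    [0,0.022,0.01,0.46,0,0,0],
    [0,0.022,0.01,0.54,0,0,0],
    [0,0.022,0.01,0.6,0,0,0],
    [0,0.022,0.01,0.65,0,0,0],
    [0,0.022,0.01,0.69,0,0,0],
    [0,0.022,0.01,0.73,0,0,0],
    [0,0.022,0.01,0.77,0,0,0],
    [0,0.022,0.01,0.81,0,0,0],
    [0,0.022,0.01,0.84,0,0,0],
    [0,0.022,0.01,0.87,0,0,0],
    [0,0.022,0.01,0.9,0,0,0],
    [0,0.022,0.01,0.92,0,0,0],
    [0,0.022,0.01,0.94,0,0,0],
    [0,0.022,0.01,0.955,0,0,0],
    [0,0.022,0.01,0.96,0,0,0],
    [0,0.022,0.01,0.96,0,0,0]
  ]
}}

```text
clock: 16.85
tcp_pos: [0.6158, -0.1018, 0.1267]
orientation: [-2.321, -2.116, 0.0]
contact_force: [0.7, 0.2, -1.2]
grip_width: 0.0074
```

```bash
python3 -c "
from h import *
delta(.6148,-.1035,.122,84.7); print(r.get_obs()['moment'])"
```

```text
pos [ 0.6158 -0.1018  0.1267] yaw 84.71 F [ 0.7313  0.2031 -1.2429] grip 0.0074 t 16.85
 ->shift [-0.012 -0.005  0.031] turn [-0.  0.  0.]
[-0.0487 -0.0757 -0.0435]
```

Call:
{"op": "send_rows", "data": {
  "deltas": [
    [0,-0.008,0,0.01,0,0,0],
    [0,-0.008,0,0.018,0,0,0],
    [0,-0.008,0,0.025,0,0,0],
    [0,-0.008,0,0.031,0,0,0],
    [0,-0.008,0,0.036,0,0,0],
    [0,-0.008,0,0.036,0,0,0]
  ]
}}

```text
clock: 17.35
tcp_pos: [0.6156, -0.1029, 0.1212]
orientation: [-2.321, -2.116, 0.0]
contact_force: [-0.0, -0.5, -0.4]
grip_width: 0.0073
```

Call:
{"op": "send_rows", "data": {
  "deltas": [
    [0.13,0,0,0,0,0,0],
    [0.16,0,0,0,0,0,0],
    [0.2,0,0,0,0,0,0],
    [0.25,0,0,0,0,0,0],
    [0.3,0,0,0,0,0,0],
    [0.3,0,0,0,0,0,0],
    [0.3,0,0,-0.1,0,0,0],
    [0.3,0,0,-0.25,0,0,0],
    [0.3,0,0,-0.5,0,0,0],
    [0.3,0,0,-0.75,0,0,0],
    [0.3,0,0,-1,0,0,0],
    [0.3,0,0,-1,0,0,0],
    [0.3,0,0,-1,0,0,0]
  ]
}}

```text
clock: 18.43
tcp_pos: [0.6172, -0.103, 0.2744]
orientation: [2.318, 2.113, 0.006]
contact_force: [-0.4, -0.3, -0.3]
grip_width: 0.0255
```

```bash
python3 - <<'E'
from h import *
g=grab('wrist','w7.png'); delta(.439,-.394,.27,91.3)
h=cv2.cvtColor(g['pixels'],cv2.COLOR_RGB2HSV)
# pale top edge of board
for v in (150,190,230): print(v,[(u,int(h[v,u,0]),int(h[v,u,2])) for u in range(290,350,3)])
P=proj(g,[[.615+ (dy*0.092),-.1025+dy,.142] for dy in (-.06,0,.06)]); print('expected top edge px',P)
E
```

```text
pos [ 0.6159 -0.103   0.2721] yaw 84.7 F [-0.1399 -0.1048 -0.5507] grip 0.0262 t 18.4833
 ->shift [-2.041 -0.995  0.013] turn [ 0.     0.    -0.037]
150 [(290, 16, 145), (293, 16, 145), (296, 14, 121), (299, 13, 112), (302, 14, 94), (305, 15, 100), (308, 15, 152), (311, 18, 187), (314, 20, 188), (317, 21, 189), (320, 16, 129), (323, 16, 100), (326, 12, 119), (329, 14, 177), (332, 16, 176), (335, 19, 187), (338, 18, 189), (341, 18, 188), (344, 23, 188), (347, 24, 188)]
190 [(290, 17, 135), (293, 16, 134), (296, 15, 129), (299, 13, 113), (302, 13, 90), (305, 13, 92), (308, 15, 132), (311, 18, 189), (314, 17, 188), (317, 17, 181), (320, 17, 134), (323, 15, 107), (326, 13, 103), (329, 14, 179), (332, 17, 186), (335, 16, 191), (338, 16, 189), (341, 17, 190), (344, 20, 188), (347, 20, 189)]
230 [(290, 14, 175), (293, 14, 172), (296, 14, 173), (299, 14, 124), (302, 13, 135), (305, 13, 178), (308, 12, 146), (311, 16, 138), (314, 14, 134), (317, 17, 127), (320, 13, 168), (323, 13, 164), (326, 13, 143), (329, 15, 176), (332, 14, 176), (335, 13, 169), (338, 15, 169), (341, 15, 179), (344, 15, 172), (347, 14, 171)]
expected top edge px [[313.8392 260.9868]
 [313.5523 191.0128]
 [313.2359 111.4724]]
```

View pics/w7.png

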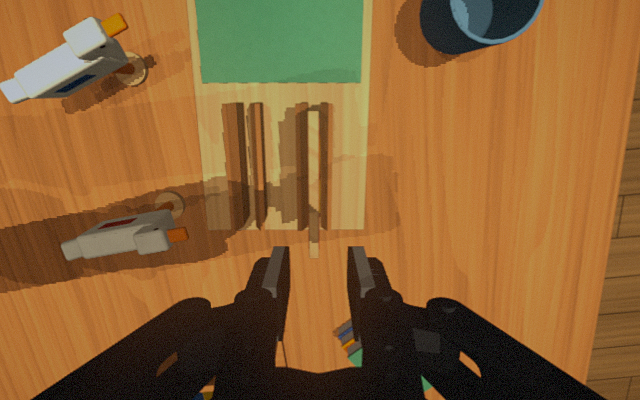

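Board1 stands in the far slot, top edge from (314,111) to (314,257), upright and matching the expected (313,111)–(314,261). Now board0.

Call:
{"op": "send_rows", "data": {
  "deltas": [
    [0.45,-0.15,-0.07,0,0,0,0],
    [0.45,-0.3,-0.15,0,0,0,0],
    [0.45,-0.5,-0.24,0,0,0,0],
    [0.45,-0.7,-0.34,0,0,0,0],
    [0.45,-0.9,-0.44,0,0,0,0],
    [0.45,-1,-0.5,0,0,0,0]
  ]
}}

```text
clock: 18.98
tcp_pos: [0.5235, -0.2496, 0.2691]
orientation: [-2.325, -2.109, 0.006]
contact_force: [-0.0, -0.7, -0.2]
grip_width: 0.0385
```

Call:
{"op": "send_rows", "data": {
  "deltas": [
    [0.45,-0.15,-0.07,0,0,0,-0.01],
    [0.45,-0.3,-0.15,0,0,0,-0.02],
    [0.45,-0.5,-0.24,0,0,0,-0.037],
    [0.45,-0.7,-0.34,0,0,0,-0.037],
    [0.45,-0.9,-0.44,0,0,0,-0.037],
    [0.45,-1,-0.49,0,0,0,-0.037],
    [0.45,-1,-0.49,0,0,0,-0.037],
    [0.45,-1,-0.49,0,0,0,-0.037],
    [0.45,-1,-0.49,0,0,0,-0.037]
  ]
}}

```text
clock: 19.73
tcp_pos: [0.4403, -0.3866, 0.2701]
orientation: [-2.192, -2.248, -0.001]
contact_force: [-0.4, 0.5, 0.0]
grip_width: 0.0384
```

```bash
python3 -c "
from h import *
delta(.4393,-.394,.121,91.4)"
```

```text
pos [ 0.4403 -0.3866  0.2701] yaw 91.44 F [-0.4418  0.4978  0.0448] grip 0.0384 t 19.7333
 ->shift [-0.051 -0.007  0.994] turn [-0.    -0.001  0.   ]
```

Call:
{"op": "send_rows", "data": {
  "deltas": [
    [0.45,-0.05,-0.007,0.15,0,0,0],
    [0.45,-0.05,-0.007,0.3,0,0,0],
    [0.45,-0.05,-0.007,0.45,0,0,0],
    [0.45,-0.05,-0.007,0.6,0,0,0],
    [0.45,-0.05,-0.007,0.75,0,0,0],
    [0.45,-0.05,-0.007,0.87,0,0,0],
    [0.45,-0.05,-0.007,0.95,0,0,0],
    [0.45,-0.05,-0.007,0.99,0,0,0],
    [0.45,-0.05,-0.007,0.99,0,0,0],
    [0.45,-0.05,-0.007,0.99,0,0,0],
    [0.3,-0.05,-0.007,0.99,0,0,0],
    [0.2,-0.05,-0.007,0.99,0,0,0],
    [0.1,-0.05,-0.007,0.99,0,0,0],
    [0,-0.05,-0.007,0.99,0,0,0],
    [0,-0.05,-0.007,0.99,0,0,0],
    [0,-0.05,-0.007,0.99,0,0,0],
    [0,-0.05,-0.007,0.99,0,0,0],
    [0,-0.05,-0.007,0.99,0,0,0]
  ]
}}

```text
clock: 21.23
tcp_pos: [0.4397, -0.396, 0.124]
orientation: [2.194, 2.246, -0.0]
contact_force: [-1.1, 0.3, 6.1]
grip_width: 0.0068
```

Call:
{"op": "send_rows", "data": {
  "deltas": [
    [0,0,0,-0.04,0,0,0],
    [0,0,0,-0.1,0,0,0],
    [0,0,0,-0.18,0,0,0],
    [0,0,0,-0.26,0,0,0],
    [0,0,0,-0.36,0,0,0],
    [0,0,0,-0.46,0,0,0],
    [0,0,0,-0.56,0,0,0],
    [0,0,0,-0.66,0,0,0],
    [0,0,0,-0.76,0,0,0],
    [0,0,0,-0.86,0,0,0],
    [0,0,0,-0.96,0,0,0],
    [0,0,0,-1,0,0,0],
    [0,0,0,-1,0,0,0],
    [0,0,0,-1,0,0,0]
  ]
}}

```text
clock: 22.4
tcp_pos: [0.4392, -0.3955, 0.2732]
orientation: [2.194, 2.247, 0.0]
contact_force: [0.0, -0.7, -0.7]
grip_width: 0.0072
```

```bash
python3 -c "
from h import *
delta(.545,-.097,.27,84.7)"
```

```text
pos [ 0.4392 -0.3955  0.2732] yaw 91.37 F [ 0.0206 -0.7071 -0.7134] grip 0.0072 t 22.4
 ->shift [1.973 0.752 0.021] turn [0.    0.    0.037]
```

Call:
{"op": "send_rows", "data": {
  "deltas": [
    [0,0.1,0.04,0,0,0,0],
    [0,0.25,0.1,0,0,0,0],
    [0,0.42,0.165,0,0,0,0],
    [0,0.6,0.235,0,0,0,0],
    [0,0.8,0.31,0,0,0,0],
    [0,0.987,0.376,0,0,0,0]
  ]
}}

```text
clock: 22.9
tcp_pos: [0.4919, -0.2443, 0.2717]
orientation: [-2.193, -2.246, 0.001]
contact_force: [0.1, 0.5, -2.2]
grip_width: 0.0076
```

Call:
{"op": "send_rows", "data": {
  "deltas": [
    [0,0.15,0.06,0,0,0,0.01],
    [0,0.33,0.13,0,0,0,0.02],
    [0,0.5,0.195,0,0,0,0.03],
    [0,0.66,0.26,0,0,0,0.037],
    [0,0.8,0.313,0,0,0,0.037],
    [0,0.92,0.352,0,0,0,0.037],
    [0,0.987,0.376,0,0,0,0.037],
    [0,0.987,0.376,0,0,0,0.037],
    [0,0.987,0.376,0,0,0,0.037],
    [0,0.987,0.376,0,0,0,0.037]
  ]
}}

```text
clock: 23.73
tcp_pos: [0.5444, -0.0986, 0.2724]
orientation: [-2.324, -2.114, 0.002]
contact_force: [1.4, -0.6, -0.4]
grip_width: 0.0075
```

```bash
python3 - <<'E'
from h import *
delta(.545,-.097,.124,84.7)
g=grab('wrist','w8.png'); h=cv2.cvtColor(g['pixels'],cv2.COLOR_RGB2HSV)
for v in (104,115): print(v,[(u,int(h[v,u,0]),int(h[v,u,2])) for u in range(280,350,3)])
a=np.radians(-5.3);c=[.545,-.097]
for yy in (.064,.05):
    for dx in (-.017,-.012,.012,.017):
      p=np.array(c)+[dx*np.cos(a)-yy*np.sin(a),dx*np.sin(a)+yy*np.cos(a)]; print(yy,dx,proj(g,[*p,.062])[0].round(1),end=' ')
E
```

```text
pos [ 0.5444 -0.0986  0.2724] yaw 84.6 F [ 1.3561 -0.6156 -0.3702] grip 0.0075 t 23.7333
 ->shift [0.012 0.004 0.989] turn [-0.     0.    -0.001]
104 [(280, 19, 192), (283, 19, 191), (286, 20, 192), (289, 21, 192), (292, 21, 192), (295, 21, 195), (298, 16, 147), (301, 14, 159), (304, 15, 149), (307, 14, 148), (310, 15, 148), (313, 17, 180), (316, 21, 177), (319, 17, 145), (322, 18, 154), (325, 15, 122), (328, 15, 115), (331, 14, 110), (334, 14, 174), (337, 16, 173), (340, 23, 190), (343, 24, 192), (346, 24, 192), (349, 22, 192)]
115 [(280, 18, 194), (283, 19, 194), (286, 19, 194), (289, 19, 179), (292, 16, 149), (295, 17, 144), (298, 16, 151), (301, 15, 161), (304, 13, 155), (307, 14, 147), (310, 14, 147), (313, 16, 108), (316, 15, 109), (319, 18, 111), (322, 16, 110), (325, 14, 129), (328, 14, 118), (331, 15, 121), (334, 14, 176), (337, 15, 178), (340, 23, 192), (343, 24, 191), (346, 23, 192), (349, 22, 192)]
0.064 -0.017 [299.9 101.2] 0.064 -0.012 [305.3 101.2] 0.064 0.012 [330.8 101.2] 0.064 0.017 [336.2 101.2] 0.05 -0.017 [300.2 116.5] 0.05 -0.012 [305.4 116.5] 0.05 0.012 [330.7 116.4] 0.05 0.017 [336.  116.4]
```

Call:
{"op": "send_rows", "data": {
  "deltas": [
    [0,0.006,0.005,0.06,0,0,0],
    [0,0.01,0.009,0.16,0,0,0],
    [0,0.01,0.009,0.26,0,0,0],
    [0,0.01,0.009,0.36,0,0,0],
    [0,0.01,0.009,0.46,0,0,0],
    [0,0.01,0.009,0.54,0,0,0],
    [0,0.01,0.009,0.6,0,0,0],
    [0,0.01,0.009,0.65,0,0,0],
    [0,0.01,0.009,0.69,0,0,0],
    [0,0.01,0.009,0.73,0,0,0],
    [0,0.01,0.009,0.77,0,0,0],
    [0,0.01,0.009,0.81,0,0,0],
    [0,0.01,0.009,0.84,0,0,0],
    [0,0.01,0.009,0.87,0,0,0],
    [0,0.01,0.009,0.9,0,0,0],
    [0,0.01,0.009,0.92,0,0,0],
    [0,0.01,0.009,0.94,0,0,0],
    [0,0.01,0.009,0.955,0,0,0],
    [0,0.01,0.009,0.96,0,0,0],
    [0,0.01,0.009,0.96,0,0,0]
  ]
}}

```text
clock: 25.45
tcp_pos: [0.5464, -0.0954, 0.1288]
orientation: [-2.321, -2.116, 0.0]
contact_force: [-0.8, -0.1, -0.7]
grip_width: 0.0074
```

Call:
{"op": "send_rows", "data": {
  "deltas": [
    [0,0,0,0.01,0,0,0],
    [0,0,0,0.016,0,0,0],
    [0,0,0,0.022,0,0,0],
    [0,0,0,0.027,0,0,0],
    [0,0,0,0.031,0,0,0],
    [0,0,0,0.031,0,0,0]
  ]
}}

```text
clock: 25.95
tcp_pos: [0.5464, -0.0955, 0.1241]
orientation: [-2.322, -2.116, 0.0]
contact_force: [0.5, -0.6, -1.3]
grip_width: 0.0072
```

Call:
{"op": "send_rows", "data": {
  "deltas": [
    [0,-0.01,0,0.005,0,0,0],
    [0,-0.015,0,0.01,0,0,0],
    [0,-0.015,0,0.012,0,0,0],
    [0.13,-0.015,0,0.012,0,0,0],
    [0.16,-0.015,0,0.012,0,0,0],
    [0.2,-0.015,0,0.012,0,0,0],
    [0.25,-0.015,0,0.012,0,0,0],
    [0.3,-0.015,0,0.012,0,0,0],
    [0.3,-0.015,0,0.012,0,0,0],
    [0.3,-0.015,0,-0.1,0,0,0],
    [0.3,-0.015,0,-0.25,0,0,0],
    [0.3,-0.015,0,-0.5,0,0,0],
    [0.3,-0.015,0,-0.75,0,0,0],
    [0.3,-0.015,0,-0.96,0,0,0],
    [0.3,-0.015,0,-0.96,0,0,0],
    [0.3,-0.015,0,-0.96,0,0,0],
    [0.3,-0.015,0,-0.96,0,0,0]
  ]
}}

```text
clock: 27.37
tcp_pos: [0.5458, -0.0977, 0.2677]
orientation: [-2.321, -2.116, 0.001]
contact_force: [-0.1, -0.4, -0.5]
grip_width: 0.0255
```

```bash
python3 - <<'E'
from h import *
g=grab('wrist','w9.png'); h=cv2.cvtColor(g['pixels'],cv2.COLOR_RGB2HSV)
for v in (130,190): print(v,[(u,int(h[v,u,0]),int(h[v,u,2])) for u in range(290,350,3)])
print('exp',proj(g,[[.546+ (dy*0.092),-.097+dy,.142] for dy in (-.06,0,.06)]))
cv2.imwrite('pics/c9.png',np.hstack([g['pixels'][40:340,150:500]])[:,:,::-1])
delta(.42,-.14,.25,4)
E
```

```text
130 [(290, 17, 152), (293, 17, 146), (296, 16, 152), (299, 15, 119), (302, 15, 114), (305, 14, 101), (308, 14, 106), (311, 16, 100), (314, 16, 118), (317, 21, 195), (320, 20, 195), (323, 24, 194), (326, 13, 101), (329, 15, 107), (332, 15, 167), (335, 15, 177), (338, 20, 189), (341, 24, 195), (344, 24, 186), (347, 16, 150)]
190 [(290, 17, 140), (293, 15, 140), (296, 16, 140), (299, 15, 130), (302, 13, 119), (305, 14, 90), (308, 13, 97), (311, 17, 101), (314, 17, 114), (317, 17, 195), (320, 17, 190), (323, 16, 196), (326, 12, 106), (329, 13, 112), (332, 15, 185), (335, 18, 190), (338, 20, 195), (341, 20, 196), (344, 16, 135), (347, 16, 141)]
exp [[317.6791 264.1716]
 [317.6429 192.7013]
 [317.6027 111.1964]]
pos [ 0.5454 -0.0977  0.267 ] yaw 84.71 F [-0.6526 -0.2646 -0.9068] grip 0.0258 t 27.4167
 ->shift [-0.358 -0.806  0.115] turn [-0.001  0.001  0.448]
```

View pics/c9.png

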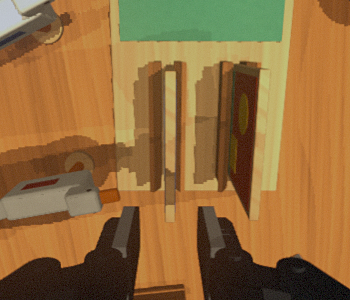

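Board0 stands in the near slot (crop: top edge (170,65)–(169,220), upright) and board1 in the far slot. On to the geese, starting with the right-hand one (y about -0.14).

Call:
{"op": "send_rows", "data": {
  "deltas": [
    [0.6,-0.06,-0.2,0,0,0,0.03],
    [0.8,-0.15,-0.4,0,0,0,0.07],
    [1,-0.25,-0.6,0,0,0,0.1],
    [1,-0.33,-0.77,0.05,0,0,0.14],
    [1,-0.33,-0.79,0.1,0,0,0.18],
    [1,-0.33,-0.79,0.115,0,0,0.22],
    [1,-0.33,-0.79,0.115,0,0,0.26],
    [1,-0.33,-0.79,0.115,0,0,0.3],
    [1,-0.33,-0.79,0.115,0,0,0.34],
    [1,-0.33,-0.79,0.115,0,0,0.38],
    [1,-0.33,-0.79,0.115,0,0,0.41],
    [1,-0.33,-0.79,0.115,0,0,0.437],
    [1,-0.33,-0.79,0.115,0,0,0.437],
    [1,-0.33,-0.79,0.115,0,0,0.437],
    [1,-0.33,-0.79,0.115,0,0,0.437]
  ]
}}

```text
clock: 28.67
tcp_pos: [0.4232, -0.1359, 0.2502]
orientation: [-3.136, -0.17, 0.002]
contact_force: [0.4, 0.3, 0.1]
grip_width: 0.0852
```

```bash
python3 - <<'E'
from h import *
g=grab('wrist','wA.png'); rects(g,(0,0,110),(179,60,255),.111,None,300)
delta(.4224,-.1423,.25,5.7)
t=grab('top','tA.png'); 
E
```

```text
px (313, 149, 29, 94) c [ 417.4 -143.8] s [77.9 22.3] 5.7
px (316, 113, 27, 38) c [ 469.4 -139.4] s [27.8 19.9] 6.2
px (79, 103, 86, 132) c [422.8  13.6] s [110.4  33.9] 26.0
pos [ 0.4234 -0.1359  0.2504] yaw 6.17 F [-0.0172 -0.6865  0.7148] grip 0.0854 t 28.7167
 ->shift [-0.011  0.041  0.003] turn [-0.     0.     0.003]
```

View pics/wA.png

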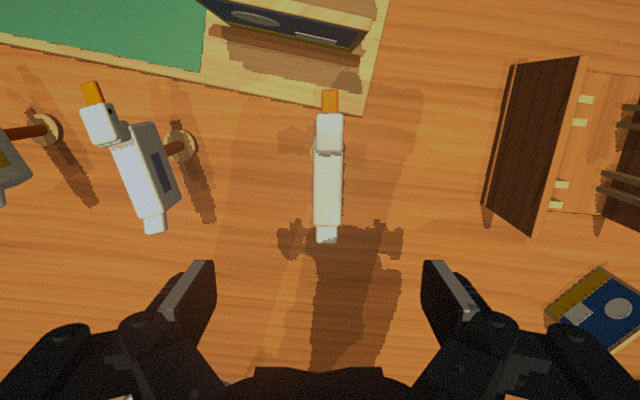

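The goose is at (328,185), body rect 78x22 mm as specified, heading 5.7°. Descending to grip.

Call:
{"op": "send_rows", "data": {
  "deltas": [
    [0.8,0.006,0.025,0.15,0,0,0.003],
    [0.8,0.006,0.047,0.35,0,0,0.003],
    [0.8,0.006,0.047,0.55,0,0,0.003],
    [0.8,0.006,0.047,0.72,0,0,0.003],
    [0.8,0.006,0.047,0.82,0,0,0.003],
    [0.8,0.006,0.047,0.92,0,0,0.003],
    [0.8,0.006,0.047,1,0,0,0.003],
    [0.8,0.006,0.047,1,0,0,0.003]
  ]
}}

```text
clock: 29.43
tcp_pos: [0.4238, -0.1426, 0.099]
orientation: [-3.136, -0.153, 0.006]
contact_force: [-0.3, -0.2, -0.2]
grip_width: 0.0687
```

Call:
{"op": "send_rows", "data": {
  "deltas": [
    [0.8,0,0,0.05,0,0,0],
    [0.8,0,0,0.09,0,0,0],
    [0.8,0,0,0.1,0,0,0],
    [0.6,0,0,0.1,0,0,0],
    [0.5,0,0,0.1,0,0,0],
    [0.42,0,0,0.1,0,0,0],
    [0.36,0,0,0.1,0,0,0],
    [0.32,0,0,0.1,0,0,0],
    [0.28,0,0,0.1,0,0,0],
    [0.24,0,0,0.1,0,0,0],
    [0.2,0,0,0.1,0,0,0],
    [0.1,0,0,0.1,0,0,0],
    [0.1,0,0,0.1,0,0,0],
    [0.1,0,0,0.1,0,0,0],
    [0.1,0,0,0.1,0,0,0]
  ],
  "squeeze": 30
}}

```text
clock: 30.68
tcp_pos: [0.4256, -0.143, 0.0863]
orientation: [3.138, 0.151, 0.001]
contact_force: [-0.6, 0.1, 6.1]
grip_width: 0.0238
```

```bash
python3 -c "
from h import *
delta(.425,-.143,.085,5.7); print(yaw()[1])"
```

```text
pos [ 0.4256 -0.143   0.0863] yaw 5.51 F [-0.6289  0.093   6.0815] grip 0.0238 t 30.6833
 ->shift [-0.004 -0.     0.009] turn [ 0.    -0.    -0.001]
[[ 0.9954  0.096   0.0005]
 [ 0.096  -0.9954 -0.0002]
 [ 0.0005  0.0002 -1.    ]]
```

Call:
{"op": "send_rows", "data": {
  "deltas": [
    [0.1,0,0,-0.02,0,0,0],
    [0.1,0,0,-0.06,0,0,0],
    [0.1,0,0,-0.12,0,0,0],
    [0.1,0,0,-0.2,0,0,0],
    [0.1,0,0,-0.3,0,0,0],
    [0.1,0,0,-0.4,0,0,0],
    [0.1,0,0,-0.5,0,0,0],
    [0.1,0,0,-0.6,0,0,0],
    [0.1,0,0,-0.7,0,0,0],
    [0.1,0,0,-0.8,0,0,0],
    [0.1,0,0,-0.9,0,0,0],
    [0.1,0,0,-0.97,0,0,0],
    [0.1,0,0,-1,0,0,0],
    [0.1,0,0,-1,0,0,0],
    [0.1,0,0,-1,0,0,0]
  ]
}}

```text
clock: 31.93
tcp_pos: [0.425, -0.1429, 0.2357]
orientation: [-3.138, -0.151, 0.001]
contact_force: [-0.1, 1.1, -1.4]
grip_width: 0.0236
```

```bash
python3 -c "
from h import *
delta(.580,.0252,.255,-5.3)"
```

```text
pos [ 0.425  -0.1429  0.2357] yaw 5.51 F [-0.0738  1.0942 -1.4178] grip 0.0236 t 31.9333
 ->shift [ 1.136 -1.016 -0.129] turn [-0.    0.    0.06]
```

Call:
{"op": "send_rows", "data": {
  "deltas": [
    [0.1,0.03,-0.03,-0.05,0,0,0],
    [0.1,0.08,-0.07,-0.1,0,0,0],
    [0.1,0.15,-0.13,-0.129,0,0,0],
    [0.1,0.24,-0.21,-0.129,0,0,0],
    [0.1,0.34,-0.3,-0.129,0,0,0],
    [0.1,0.44,-0.39,-0.129,0,0,0],
    [0.1,0.53,-0.47,-0.129,0,0,0],
    [0.1,0.568,-0.508,-0.129,0,0,0]
  ]
}}

```text
clock: 32.6
tcp_pos: [0.5049, -0.0557, 0.2557]
orientation: [-3.136, -0.156, -0.002]
contact_force: [0.6, 0.4, -2.2]
grip_width: 0.0237
```

Call:
{"op": "send_rows", "data": {
  "deltas": [
    [0.1,0.08,-0.07,0,0,0,0.006],
    [0.1,0.18,-0.16,0,0,0,0.015],
    [0.1,0.28,-0.25,0,0,0,0.03],
    [0.1,0.38,-0.34,0,0,0,0.04],
    [0.1,0.46,-0.41,0,0,0,0.05],
    [0.1,0.52,-0.465,0,0,0,0.056],
    [0.1,0.555,-0.495,0,0,0,0.06],
    [0.1,0.568,-0.508,0,0,0,0.06],
    [0.1,0.568,-0.508,0,0,0,0.06],
    [0.1,0.568,-0.508,0,0,0,0.06],
    [0.1,0.568,-0.508,0,0,0,0.06]
  ]
}}

```text
clock: 33.52
tcp_pos: [0.5798, 0.0241, 0.2553]
orientation: [3.138, -0.146, -0.001]
contact_force: [0.3, 0.4, -1.7]
grip_width: 0.0237
```

```bash
python3 - <<'E'
from h import *
delta(.580,.0252,.0983,-5.3)
t=load('tA.png'); h=cv2.cvtColor(t['pixels'],cv2.COLOR_RGB2HSV)
rects(t,(0,0,150),(179,60,255),.111,(205,215,300,275),100)
t=load('top0.png');rects(t,(0,0,150),(179,60,255),.111,(205,215,300,275),100)
E
```

```text
pos [0.5798 0.0241 0.2553] yaw -5.34 F [ 0.3262  0.3848 -1.7459] grip 0.0237 t 33.5167
 ->shift [ 0.001 -0.008  1.047] turn [ 0.  0. -0.]
px (272, 234, 17, 30) c [406.    8.1] s [76.4 22.4] 20.0
px (216, 234, 20, 29) c [409.2 150.6] s [76.  22.7] 31.4
px (272, 234, 17, 30) c [406.    8.1] s [76.4 22.4] 20.0
px (216, 234, 20, 29) c [409.2 150.6] s [75.9 22.8] 31.6
```

Call:
{"op": "send_rows", "data": {
  "deltas": [
    [0.1,0,0,0.05,0,0,0],
    [0.1,0,0,0.13,0,0,0],
    [0.1,0,0,0.22,0,0,0],
    [0.1,0,0,0.32,0,0,0],
    [0.1,0,0,0.42,0,0,0],
    [0.1,0,0,0.52,0,0,0],
    [0.1,0,0,0.62,0,0,0],
    [0.1,0,0,0.71,0,0,0],
    [0.1,0,0,0.79,0,0,0],
    [0.1,0,0,0.86,0,0,0],
    [0.1,0,0,0.91,0,0,0],
    [0.1,0,0,0.95,0,0,0],
    [0.1,0,0,0.97,0,0,0],
    [0.1,0,0,0.985,0,0,0],
    [0.1,0,0,1,0,0,0],
    [0.1,0,0,1,0,0,0],
    [0.1,0,0,1,0,0,0]
  ]
}}

```text
clock: 34.93
tcp_pos: [0.5806, 0.0252, 0.1057]
orientation: [-3.138, 0.145, -0.001]
contact_force: [-0.2, 0.5, -1.9]
grip_width: 0.0242
```

Call:
{"op": "send_rows", "data": {
  "deltas": [
    [0.1,0,0,0.01,0,0,0],
    [0.1,0,0,0.018,0,0,0],
    [0.1,0,0,0.025,0,0,0],
    [0.1,0,0,0.031,0,0,0],
    [0.1,0,0,0.037,0,0,0],
    [0.1,0,0,0.037,0,0,0],
    [0.1,0,0,0.037,0,0,0]
  ]
}}

```text
clock: 35.52
tcp_pos: [0.5803, 0.0251, 0.0997]
orientation: [3.138, -0.145, -0.0]
contact_force: [0.6, 0.1, -1.9]
grip_width: 0.0237
```

Call:
{"op": "send_rows", "data": {
  "deltas": [
    [0.1,0,0,0.004,0,0,0],
    [0.1,0,0,0.008,0,0,0],
    [0.1,0,0,0.011,0,0,0],
    [0.1,0,0,0.011,0,0,0],
    [0.1,0,0,0.011,0,0,0]
  ]
}}

```text
clock: 35.93
tcp_pos: [0.5804, 0.0251, 0.0984]
orientation: [3.138, -0.145, 0.0]
contact_force: [-1.5, -0.6, 1.4]
grip_width: 0.0233
```

Call:
{"op": "send_rows", "data": {
  "deltas": [
    [0.25,0,0,0,0,0,0],
    [0.27,0,0,0,0,0,0],
    [0.28,0,0,0,0,0,0],
    [0.29,0,0,0,0,0,0],
    [0.3,0,0,0,0,0,0],
    [0.31,0,0,0,0,0,0],
    [0.32,0,0,0,0,0,0],
    [0.34,0,0,0,0,0,0],
    [0.37,0,0,0,0,0,0],
    [0.4,0,0,0,0,0,0],
    [0.45,0,0,0,0,0,0],
    [0.5,0,0,0,0,0,0],
    [0.5,0,0,0,0,0,0],
    [0.5,0,0,-0.03,0,0,0],
    [0.5,0,0,-0.08,0,0,0],
    [0.5,0,0,-0.2,0,0,0],
    [0.5,0,0,-0.4,0,0,0],
    [0.5,0,0,-0.6,0,0,0],
    [0.5,0,0,-0.8,0,0,0],
    [0.5,0,0,-1,0,0,0]
  ]
}}

```text
clock: 37.6
tcp_pos: [0.5801, 0.0252, 0.2505]
orientation: [-3.138, 0.145, -0.001]
contact_force: [0.4, -0.9, -0.7]
grip_width: 0.0426
```

```bash
python3 - <<'E'
from h import *
g=grab('wrist','wB.png'); rects(g,(0,0,110),(179,60,255),.123,None,300)
delta(.414,.011,.25,20)
E
```

```text
px (315, 320, 50, 48) c [440.9  19.3] s [59.3 22.9] 24.2
px (303, 116, 31, 135) c [585.8  25. ] s [ 23.5 105.4] 85.5
pos [0.5833 0.0258 0.257 ] yaw -5.29 F [1.2707 0.8441 4.9543] grip 0.0428 t 37.65
 ->shift [-1.115  0.203  0.035] turn [ 0.    -0.003 -0.14 ]
```

The first goose stands on the panel (body seen at (318,183), right where expected). Next is the middle goose.

Call:
{"op": "send_rows", "data": {
  "deltas": [
    [0.6,-0.12,0.02,0,0,0,0],
    [0.8,-0.3,0.05,0,0,0,-0.03],
    [0.9,-0.5,0.08,0,0,0,-0.06],
    [0.9,-0.7,0.11,0,0,0,-0.09],
    [0.9,-0.85,0.14,0,0,0,-0.12],
    [0.9,-0.95,0.16,0,0,0,-0.14],
    [0.9,-1,0.16,0,0,0,-0.14],
    [0.9,-1,0.16,0,0,0,-0.14],
    [0.9,-1,0.16,0,0,0,-0.14],
    [0.9,-1,0.16,0,0,0,-0.14]
  ]
}}

```text
clock: 38.48
tcp_pos: [0.43, 0.0153, 0.2486]
orientation: [-3.094, -0.541, -0.002]
contact_force: [0.9, -0.1, -0.4]
grip_width: 0.0771
```

```bash
python3 - <<'E'
from h import *
g=grab('wrist','wC.png'); rects(g,(0,0,110),(179,60,255),.111,None,300)
delta(.418,.0125,.085,20)
t=grab('top','tC.png'); rects(t,(0,0,150),(179,60,255),.123,(205,145,355,220),60)
E
```

```text
px (304, 174, 28, 70) c [414.9  10. ] s [58.6 22.4] 19.9
px (304, 136, 28, 38) c [456.8  25.1] s [28.7 21. ] 19.9
px (118, 88, 53, 116) c [416.5 150.4] s [87.7 23.8] 31.8
px (89, 61, 39, 47) c [453.8 187.2] s [31.6 21.1] 33.9
px (339, 0, 53, 58) c [554.1  27.3] s [24.5 43.3] 85.7
pos [0.4299 0.0153 0.2484] yaw 19.86 F [-0.4689 -0.0591 -0.0566] grip 0.0769 t 38.5333
 ->shift [-0.082 -0.009  1.089] turn [-0.    -0.    -0.001]
px (228, 203, 36, 17) c [499.3 100.8] s [36.4 92.2] 12.1
px (271, 173, 9, 18) c [584.3  25.5] s [22.  44.9] 85.1
```

Call:
{"op": "send_rows", "data": {
  "deltas": [
    [0.85,-0.04,-0.004,0.15,0,0,0],
    [0.8,-0.08,-0.004,0.35,0,0,0],
    [0.8,-0.08,-0.004,0.55,0,0,0],
    [0.8,-0.08,-0.004,0.72,0,0,0],
    [0.8,-0.08,-0.004,0.82,0,0,0],
    [0.8,-0.08,-0.004,0.92,0,0,0],
    [0.8,-0.08,-0.004,1,0,0,0],
    [0.8,-0.08,-0.004,1,0,0,0],
    [0.8,-0.08,-0.004,1,0,0,0]
  ]
}}

```text
clock: 39.33
tcp_pos: [0.4174, 0.0118, 0.0977]
orientation: [-3.094, -0.543, 0.002]
contact_force: [-0.2, -0.6, -0.2]
grip_width: 0.0686
```

```bash
python3 -c "
from h import *
delta(.4185,.0118,.085,20); print(r.get_obs()['joints'])"
```

```text
pos [0.4174 0.0118 0.0977] yaw 19.91 F [-0.2389 -0.5715 -0.1711] grip 0.0686 t 39.3333
 ->shift [0.007 0.003 0.085] turn [-0.     0.    -0.001]
[ 0.195   0.3131 -0.4247  2.2472  0.2187  0.6204 -1.6137]
```

Call:
{"op": "send_rows", "data": {
  "deltas": [
    [0.8,0,0,0.05,0,0,0],
    [0.8,0,0,0.08,0,0,0],
    [0.8,0,0,0.085,0,0,0],
    [0.6,0,0,0.085,0,0,0],
    [0.5,0,0,0.085,0,0,0],
    [0.42,0,0,0.085,0,0,0],
    [0.36,0,0,0.085,0,0,0],
    [0.32,0,0,0.085,0,0,0],
    [0.28,0,0,0.085,0,0,0],
    [0.24,0,0,0.085,0,0,0],
    [0.2,0,0,0.085,0,0,0],
    [0.1,0,0,0.085,0,0,0],
    [0.1,0,0,0.085,0,0,0],
    [0.1,0,0,0.085,0,0,0],
    [0.1,0,0,0.085,0,0,0]
  ]
}}

```text
clock: 40.58
tcp_pos: [0.4174, 0.0114, 0.0856]
orientation: [3.094, 0.543, 0.0]
contact_force: [-1.5, -0.7, 5.1]
grip_width: 0.0235
```

Call:
{"op": "send_rows", "data": {
  "deltas": [
    [0.1,0,0,-0.02,0,0,0],
    [0.1,0,0,-0.06,0,0,0],
    [0.1,0,0,-0.12,0,0,0],
    [0.1,0,0,-0.2,0,0,0],
    [0.1,0,0,-0.3,0,0,0],
    [0.1,0,0,-0.4,0,0,0],
    [0.1,0,0,-0.5,0,0,0],
    [0.1,0,0,-0.6,0,0,0],
    [0.1,0,0,-0.7,0,0,0],
    [0.1,0,0,-0.8,0,0,0],
    [0.1,0,0,-0.9,0,0,0],
    [0.1,0,0,-0.97,0,0,0],
    [0.1,0,0,-1,0,0,0],
    [0.1,0,0,-1,0,0,0],
    [0.1,0,0,-1,0,0,0]
  ]
}}

```text
clock: 41.83
tcp_pos: [0.417, 0.0115, 0.2353]
orientation: [3.094, 0.543, 0.0]
contact_force: [-0.2, -0.6, -2.2]
grip_width: 0.0235
```

```bash
python3 -c "
from h import *
delta(.5905,.0895,.255,-5.3)"
```

```text
pos [0.417  0.0115 0.2353] yaw 19.91 F [-0.1736 -0.5644 -2.1576] grip 0.0235 t 41.8333
 ->shift [ 1.265 -0.095 -0.131] turn [ 0.   -0.    0.14]
```

Call:
{"op": "send_rows", "data": {
  "deltas": [
    [0.1,0.03,-0.003,-0.05,0,0,0],
    [0.1,0.08,-0.006,-0.1,0,0,0],
    [0.1,0.15,-0.01,-0.131,0,0,0],
    [0.1,0.25,-0.02,-0.131,0,0,0],
    [0.1,0.35,-0.026,-0.131,0,0,0],
    [0.1,0.45,-0.034,-0.131,0,0,0],
    [0.1,0.55,-0.041,-0.131,0,0,0],
    [0.1,0.629,-0.047,-0.131,0,0,0]
  ]
}}

```text
clock: 42.5
tcp_pos: [0.5052, 0.0512, 0.2552]
orientation: [-3.094, -0.543, -0.001]
contact_force: [0.2, 0.3, -1.0]
grip_width: 0.0237
```

Call:
{"op": "send_rows", "data": {
  "deltas": [
    [0.1,0.09,-0.007,0,0,0,0.01],
    [0.1,0.19,-0.014,0,0,0,0.03],
    [0.1,0.29,-0.022,0,0,0,0.05],
    [0.1,0.39,-0.029,0,0,0,0.075],
    [0.1,0.48,-0.036,0,0,0,0.1],
    [0.1,0.55,-0.041,0,0,0,0.12],
    [0.1,0.6,-0.045,0,0,0,0.133],
    [0.1,0.629,-0.047,0,0,0,0.14],
    [0.1,0.629,-0.047,0,0,0,0.14],
    [0.1,0.629,-0.047,0,0,0,0.14],
    [0.1,0.629,-0.047,0,0,0,0.14]
  ]
}}

```text
clock: 43.42
tcp_pos: [0.5895, 0.0888, 0.255]
orientation: [3.138, -0.144, -0.001]
contact_force: [0.7, 0.6, -0.9]
grip_width: 0.0233
```

```bash
python3 -c "
from h import *
delta(.5895,.0895,.0976,-5.3)"
```

```text
pos [0.5895 0.0888 0.255 ] yaw -5.25 F [ 0.6533  0.6359 -0.913 ] grip 0.0233 t 43.4167
 ->shift [-0.    -0.005  1.049] turn [0. 0. 0.]
```

Call:
{"op": "send_rows", "data": {
  "deltas": [
    [0.1,0,0,0.05,0,0,0],
    [0.1,0,0,0.13,0,0,0],
    [0.1,0,0,0.22,0,0,0],
    [0.1,0,0,0.32,0,0,0],
    [0.1,0,0,0.42,0,0,0],
    [0.1,0,0,0.52,0,0,0],
    [0.1,0,0,0.62,0,0,0],
    [0.1,0,0,0.71,0,0,0],
    [0.1,0,0,0.79,0,0,0],
    [0.1,0,0,0.86,0,0,0],
    [0.1,0,0,0.91,0,0,0],
    [0.1,0,0,0.95,0,0,0],
    [0.1,0,0,0.97,0,0,0],
    [0.1,0,0,0.985,0,0,0],
    [0.1,0,0,1,0,0,0],
    [0.1,0,0,1,0,0,0],
    [0.1,0,0,1,0,0,0]
  ]
}}

```text
clock: 44.83
tcp_pos: [0.5901, 0.0891, 0.1054]
orientation: [-3.138, 0.145, -0.001]
contact_force: [-0.2, 0.3, -2.1]
grip_width: 0.0236
```

Call:
{"op": "send_rows", "data": {
  "deltas": [
    [0.1,0,0,0.01,0,0,0],
    [0.1,0,0,0.018,0,0,0],
    [0.1,0,0,0.025,0,0,0],
    [0.1,0,0,0.031,0,0,0],
    [0.1,0,0,0.037,0,0,0],
    [0.1,0,0,0.037,0,0,0],
    [0.1,0,0,0.037,0,0,0]
  ]
}}

```text
clock: 45.42
tcp_pos: [0.5899, 0.089, 0.0995]
orientation: [3.138, -0.145, -0.0]
contact_force: [0.3, -0.8, -1.9]
grip_width: 0.0238
```

Call:
{"op": "send_rows", "data": {
  "deltas": [
    [0.1,0,0,0.003,0,0,0],
    [0.1,0,0,0.005,0,0,0],
    [0.1,0,0,0.007,0,0,0],
    [0.1,0,0,0.007,0,0,0],
    [0.1,0,0,0.007,0,0,0]
  ]
}}

```text
clock: 45.83
tcp_pos: [0.5899, 0.0891, 0.0984]
orientation: [3.138, -0.145, 0.0]
contact_force: [0.1, 0.1, -0.7]
grip_width: 0.0238
```

Call:
{"op": "send_rows", "data": {
  "deltas": [
    [0.1,0,0,0.003,0,0,0],
    [0.1,0,0,0.005,0,0,0],
    [0.1,0,0,0.006,0,0,0],
    [0.1,0,0,0.006,0,0,0],
    [0.1,0,0,0.006,0,0,0]
  ]
}}

```text
clock: 46.25
tcp_pos: [0.5899, 0.089, 0.0977]
orientation: [3.138, -0.145, 0.0]
contact_force: [-1.1, -0.7, 1.0]
grip_width: 0.024
```

Contact felt (force changed from -2 to +1 N). I'll release slowly and lift.

Call:
{"op": "send_rows", "data": {
  "deltas": [
    [0.25,0,0,0,0,0,0],
    [0.27,0,0,0,0,0,0],
    [0.28,0,0,0,0,0,0],
    [0.29,0,0,0,0,0,0],
    [0.3,0,0,0,0,0,0],
    [0.31,0,0,0,0,0,0],
    [0.32,0,0,0,0,0,0],
    [0.34,0,0,0,0,0,0],
    [0.37,0,0,0,0,0,0],
    [0.4,0,0,0,0,0,0],
    [0.45,0,0,0,0,0,0],
    [0.5,0,0,0,0,0,0],
    [0.5,0,0,0,0,0,0],
    [0.5,0,0,-0.03,0,0,0],
    [0.5,0,0,-0.08,0,0,0],
    [0.5,0,0,-0.2,0,0,0],
    [0.5,0,0,-0.4,0,0,0],
    [0.5,0,0,-0.6,0,0,0],
    [0.5,0,0,-0.8,0,0,0],
    [0.5,0,0,-1,0,0,0]
  ]
}}

```text
clock: 47.92
tcp_pos: [0.5897, 0.0891, 0.2499]
orientation: [-3.138, 0.145, -0.001]
contact_force: [1.2, -0.6, 0.5]
grip_width: 0.043
```

Call:
{"op": "send_rows", "data": {
  "deltas": [
    [0.6,0,0,0,0,0,0],
    [0.8,0,0,0,0,0,0],
    [0.8,0,0,0,0,0,0]
  ]
}}

```text
clock: 48.17
tcp_pos: [0.5896, 0.0889, 0.2477]
orientation: [3.138, -0.145, 0.0]
contact_force: [0.4, 0.1, -1.0]
grip_width: 0.0685
```

```bash
python3 - <<'E'
from h import *
g=grab('wrist','wD.png'); rects(g,(0,0,110),(179,60,255),.123,None,300)
delta(.425,.159,.245,31.6)
E
```

```text
px (223, 334, 56, 37) c [451.7 162.2] s [40.  41.9] 6.5
px (385, 122, 43, 117) c [593.1  23.4] s [27.2 89.5] 83.6
px (303, 118, 31, 136) c [594.   88.4] s [ 23.4 105.3] 84.7
pos [0.5893 0.0888 0.2469] yaw -5.29 F [ 0.6568  0.0224 -0.5761] grip 0.0684 t 48.2167
 ->shift [-1.134 -0.365  0.014] turn [ 0.     0.    -0.205]
```

Both geese stand (bodies 105x23 mm at the expected spots). Now the last goose.

Call:
{"op": "send_rows", "data": {
  "deltas": [
    [0.8,-0.1,-0.04,0,0,0,0],
    [0.9,-0.25,-0.08,0,0,0,0],
    [0.9,-0.42,-0.14,0,0,0,0],
    [0.9,-0.567,-0.183,0,0,0,0]
  ]
}}

```text
clock: 48.55
tcp_pos: [0.5055, 0.1246, 0.246]
orientation: [3.138, -0.145, -0.005]
contact_force: [-0.8, 0.1, -0.4]
grip_width: 0.0768
```

Call:
{"op": "send_rows", "data": {
  "deltas": [
    [0.9,-0.15,-0.05,0,0,0,-0.03],
    [0.9,-0.3,-0.1,0,0,0,-0.06],
    [0.9,-0.45,-0.15,0,0,0,-0.1],
    [0.9,-0.567,-0.183,0,0,0,-0.14],
    [0.9,-0.567,-0.183,0,0,0,-0.17],
    [0.9,-0.567,-0.183,0,0,0,-0.205],
    [0.9,-0.567,-0.183,0,0,0,-0.205],
    [0.9,-0.567,-0.183,0,0,0,-0.205],
    [0.9,-0.567,-0.183,0,0,0,-0.205]
  ]
}}

```text
clock: 49.3
tcp_pos: [0.4254, 0.1591, 0.247]
orientation: [-3.024, -0.85, 0.002]
contact_force: [1.5, -1.1, -0.3]
grip_width: 0.0772
```

```bash
python3 - <<'E'
from h import *
g=grab('wrist','wE.png'); rects(g,(0,0,110),(179,60,255),.111,None,300)
delta(.4165,.1548,.085,31.5)
t=grab('top','tE.png'); rects(t,(0,0,150),(179,60,255),.123,(205,145,355,225),60)
E
```

```text
px (304, 164, 29, 82) c [414.6 152. ] s [68.  22.1] 32.0
px (304, 126, 29, 39) c [455.9 177.3] s [28.9 21.4] 30.8
px (535, 55, 95, 115) c [579.   19.9] s [25.3 92.1] 84.7
px (473, 0, 99, 114) c [584.1  86.5] s [24.9 83. ] 84.7
pos [0.4255 0.1591 0.2471] yaw 31.44 F [-0.6514 -0.3607  0.8891] grip 0.077 t 49.35
 ->shift [-0.065 -0.006  1.081] turn [-0.  0. -0.]
px (270, 173, 10, 29) c [569.   26.8] s [22.1 75.6] 85.1
px (245, 170, 11, 29) c [577.2  90.4] s [22.4 76. ] 84.6
```

Call:
{"op": "send_rows", "data": {
  "deltas": [
    [0.85,-0.025,-0.004,0.15,0,0,0],
    [0.8,-0.052,-0.004,0.35,0,0,0],
    [0.8,-0.052,-0.004,0.55,0,0,0],
    [0.8,-0.052,-0.004,0.72,0,0,0],
    [0.8,-0.052,-0.004,0.82,0,0,0],
    [0.8,-0.052,-0.004,0.92,0,0,0],
    [0.8,-0.052,-0.004,1,0,0,0],
    [0.8,-0.052,-0.004,1,0,0,0],
    [0.8,-0.052,-0.004,1,0,0,0]
  ]
}}

```text
clock: 50.15
tcp_pos: [0.4183, 0.1557, 0.0972]
orientation: [-3.023, -0.854, 0.003]
contact_force: [0.0, 0.1, -0.6]
grip_width: 0.0686
```

Call:
{"op": "send_rows", "data": {
  "deltas": [
    [0.8,0,0,0.05,0,0,0],
    [0.8,0,0,0.075,0,0,0],
    [0.8,0,0,0.08,0,0,0],
    [0.6,0,0,0.08,0,0,0],
    [0.5,0,0,0.08,0,0,0],
    [0.42,0,0,0.08,0,0,0],
    [0.36,0,0,0.08,0,0,0],
    [0.32,0,0,0.08,0,0,0],
    [0.28,0,0,0.08,0,0,0],
    [0.24,0,0,0.08,0,0,0],
    [0.2,0,0,0.08,0,0,0],
    [0.1,0,0,0.08,0,0,0],
    [0.1,0,0,0.08,0,0,0],
    [0.1,0,0,0.08,0,0,0],
    [0.1,0,0,0.08,0,0,0]
  ]
}}

```text
clock: 51.4
tcp_pos: [0.4188, 0.1557, 0.0857]
orientation: [3.023, 0.855, 0.0]
contact_force: [0.2, -2.7, 5.0]
grip_width: 0.024
```

Call:
{"op": "send_rows", "data": {
  "deltas": [
    [0.1,0,0,-0.02,0,0,0],
    [0.1,0,0,-0.06,0,0,0],
    [0.1,0,0,-0.12,0,0,0],
    [0.1,0,0,-0.2,0,0,0],
    [0.1,0,0,-0.3,0,0,0],
    [0.1,0,0,-0.4,0,0,0],
    [0.1,0,0,-0.5,0,0,0],
    [0.1,0,0,-0.6,0,0,0],
    [0.1,0,0,-0.7,0,0,0],
    [0.1,0,0,-0.8,0,0,0],
    [0.1,0,0,-0.9,0,0,0],
    [0.1,0,0,-0.97,0,0,0],
    [0.1,0,0,-1,0,0,0],
    [0.1,0,0,-1,0,0,0],
    [0.1,0,0,-1,0,0,0]
  ]
}}

```text
clock: 52.65
tcp_pos: [0.4183, 0.1557, 0.2353]
orientation: [3.023, 0.856, -0.001]
contact_force: [0.5, -0.0, -2.2]
grip_width: 0.0234
```

```bash
python3 -c "
from h import *
delta(.594,.1546,.255,-5.3)"
```

```text
pos [0.4183 0.1557 0.2353] yaw 31.61 F [ 0.5397 -0.0441 -2.1643] grip 0.0234 t 52.65
 ->shift [ 0.994  0.62  -0.132] turn [0.    0.    0.205]
```

Call:
{"op": "send_rows", "data": {
  "deltas": [
    [0.1,0.03,0.02,-0.06,0,0,0.005],
    [0.1,0.08,0.05,-0.11,0,0,0.012],
    [0.1,0.15,0.093,-0.132,0,0,0.03],
    [0.1,0.24,0.15,-0.132,0,0,0.05],
    [0.1,0.34,0.212,-0.132,0,0,0.07],
    [0.1,0.44,0.274,-0.132,0,0,0.09],
    [0.1,0.54,0.337,-0.132,0,0,0.11],
    [0.1,0.64,0.4,-0.132,0,0,0.13],
    [0.1,0.74,0.461,-0.132,0,0,0.15],
    [0.1,0.83,0.518,-0.132,0,0,0.17],
    [0.1,0.9,0.561,-0.132,0,0,0.187],
    [0.1,0.95,0.593,-0.132,0,0,0.198],
    [0.1,0.98,0.611,-0.132,0,0,0.205],
    [0.1,0.99,0.62,-0.132,0,0,0.205],
    [0.1,0.99,0.62,-0.132,0,0,0.205],
    [0.1,0.99,0.62,-0.132,0,0,0.205],
    [0.1,0.99,0.62,-0.132,0,0,0.205]
  ]
}}

```text
clock: 54.07
tcp_pos: [0.5933, 0.1545, 0.2554]
orientation: [3.138, -0.144, -0.001]
contact_force: [0.0, -0.3, -2.0]
grip_width: 0.0239
```

```bash
python3 -c "
from h import *
delta(.594,.1546,.0977,-5.3)"
```

```text
pos [0.5933 0.1545 0.2554] yaw -5.24 F [ 0.0397 -0.2706 -1.9837] grip 0.0239 t 54.0667
 ->shift [ 0.005 -0.001  1.051] turn [0. 0. 0.]
```

Call:
{"op": "send_rows", "data": {
  "deltas": [
    [0.1,0,0,0.05,0,0,0],
    [0.1,0,0,0.13,0,0,0],
    [0.1,0,0,0.22,0,0,0],
    [0.1,0,0,0.32,0,0,0],
    [0.1,0,0,0.42,0,0,0],
    [0.1,0,0,0.52,0,0,0],
    [0.1,0,0,0.62,0,0,0],
    [0.1,0,0,0.71,0,0,0],
    [0.1,0,0,0.79,0,0,0],
    [0.1,0,0,0.86,0,0,0],
    [0.1,0,0,0.91,0,0,0],
    [0.1,0,0,0.95,0,0,0],
    [0.1,0,0,0.97,0,0,0],
    [0.1,0,0,0.985,0,0,0],
    [0.1,0,0,1,0,0,0],
    [0.1,0,0,1,0,0,0],
    [0.1,0,0,1,0,0,0]
  ]
}}

```text
clock: 55.48
tcp_pos: [0.5941, 0.1545, 0.1057]
orientation: [-3.138, 0.145, -0.001]
contact_force: [-0.2, 0.4, -2.3]
grip_width: 0.0238
```

Call:
{"op": "send_rows", "data": {
  "deltas": [
    [0.1,0,0,0.01,0,0,0],
    [0.1,0,0,0.018,0,0,0],
    [0.1,0,0,0.025,0,0,0],
    [0.1,0,0,0.031,0,0,0],
    [0.1,0,0,0.037,0,0,0],
    [0.1,0,0,0.042,0,0,0],
    [0.1,0,0,0.045,0,0,0],
    [0.1,0,0,0.045,0,0,0],
    [0.1,0,0,0.045,0,0,0]
  ]
}}

```text
clock: 56.23
tcp_pos: [0.5938, 0.1544, 0.0986]
orientation: [3.138, -0.145, 0.0]
contact_force: [0.5, 0.5, -2.3]
grip_width: 0.0236
```

Call:
{"op": "send_rows", "data": {
  "deltas": [
    [0.1,0,0,0.003,0,0,0],
    [0.1,0,0,0.005,0,0,0],
    [0.1,0,0,0.005,0,0,0],
    [0.1,0,0,0.005,0,0,0]
  ]
}}

```text
clock: 56.57
tcp_pos: [0.5938, 0.1544, 0.0978]
orientation: [3.138, -0.145, 0.0]
contact_force: [-0.8, -1.3, -1.8]
grip_width: 0.0238
```

Call:
{"op": "send_rows", "data": {
  "deltas": [
    [0.1,0,0,0.003,0,0,0],
    [0.1,0,0,0.005,0,0,0],
    [0.1,0,0,0.006,0,0,0],
    [0.1,0,0,0.006,0,0,0],
    [0.1,0,0,0.006,0,0,0]
  ]
}}

```text
clock: 56.98
tcp_pos: [0.5939, 0.1544, 0.0978]
orientation: [3.138, -0.145, 0.001]
contact_force: [-2.5, -1.2, 6.0]
grip_width: 0.0233
```

Call:
{"op": "send_rows", "data": {
  "deltas": [
    [0.1,0,0,-0.004,0,0,0],
    [0.1,0,0,-0.004,0,0,0],
    [0.25,0,0,-0.004,0,0,0],
    [0.27,0,0,-0.004,0,0,0],
    [0.28,0,0,-0.004,0,0,0],
    [0.29,0,0,-0.004,0,0,0],
    [0.3,0,0,-0.004,0,0,0],
    [0.31,0,0,-0.004,0,0,0],
    [0.32,0,0,-0.004,0,0,0],
    [0.34,0,0,-0.004,0,0,0],
    [0.37,0,0,-0.004,0,0,0],
    [0.4,0,0,-0.004,0,0,0],
    [0.45,0,0,-0.004,0,0,0],
    [0.5,0,0,-0.004,0,0,0],
    [0.5,0,0,-0.03,0,0,0],
    [0.5,0,0,-0.08,0,0,0],
    [0.5,0,0,-0.2,0,0,0],
    [0.5,0,0,-0.4,0,0,0],
    [0.5,0,0,-0.7,0,0,0],
    [0.5,0,0,-1,0,0,0]
  ]
}}

```text
clock: 58.65
tcp_pos: [0.593, 0.1543, 0.2418]
orientation: [3.138, -0.144, -0.003]
contact_force: [1.8, -0.1, -0.4]
grip_width: 0.0427
```

Call:
{"op": "send_rows", "data": {
  "deltas": [
    [0.5,0,0,-0.1,0,0,0],
    [0.5,-0.2,-0.2,-0.1,0,0,0],
    [0.5,-0.4,-0.4,-0.1,0,0,0],
    [0.5,-0.6,-0.6,-0.1,0,0,0],
    [0.5,-0.6,-0.8,-0.1,0,0,0],
    [0.5,-0.6,-1,-0.1,0,0,0],
    [0.5,-0.6,-1,-0.1,0,0,0]
  ]
}}

```text
clock: 59.23
tcp_pos: [0.5159, 0.3195, 0.2568]
orientation: [-3.133, 0.132, -0.001]
contact_force: [-0.7, 0.7, 0.0]
grip_width: 0.0428
```

Call:
{"op": "send_rows", "data": {
  "deltas": [
    [0.5,0,-0.2,0,0,0,0],
    [0.5,0,-0.4,0,0,0,0],
    [0.5,0,-0.6,0,0,0,0],
    [0.5,0,-0.8,0,0,0,0],
    [0.5,0,-1,0,0,0,0],
    [0.5,0,-1,0,0,0,0],
    [0.5,0,-1,0,0,0,0],
    [0.5,0,-1,0,0,0,0]
  ]
}}

```text
clock: 59.9
tcp_pos: [0.5322, 0.4606, 0.2554]
orientation: [3.137, -0.146, 0.0]
contact_force: [1.2, -0.9, -0.4]
grip_width: 0.0425
```

```bash
python3 - <<'E'
from h import *
delta(.5,.4,.25)
t=grab('top','tF.png'); rects(t,(0,0,150),(179,60,255),.123,(205,145,355,225),60); rects(t,(22,150,110),(34,255,255),.054,(100,190,200,265))
s=grab('scene','sF.png')
a=cv2.resize(t['pixels'][90:280,100:480],(780,390),interpolation=cv2.INTER_CUBIC)
b=cv2.resize(s['pixels'][170:290,270:470],(350,210))
b2=cv2.resize(s['pixels'][90:290,240:480],(252,210))
cv2.imwrite('pics/cF.png',np.vstack([a,np.hstack([b,b2,np.zeros((210,178,3),np.uint8)])])[:,:,::-1])
E
```

```text
pos [0.5322 0.4606 0.2554] yaw -5.31 F [ 1.191  -0.9082 -0.419 ] grip 0.0425 t 59.9
 ->shift [-0.176  0.422  0.036] turn [ 0. -0. -0.]
px (270, 173, 10, 29) c [569.   26.8] s [22.1 75.6] 85.1
px (245, 170, 11, 29) c [577.2  90.4] s [22.4 76. ] 84.6
px (221, 169, 11, 28) c [582.1 155.8] s [22.5 74.9] 85.0
px (131, 217, 13, 11) c [486. 413.] s [31.7 27.7] 85.9
```

View pics/cF.png

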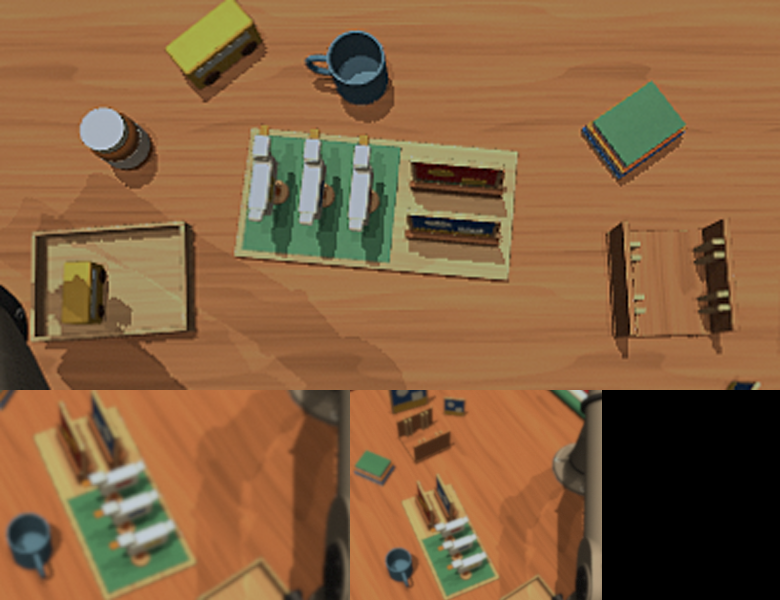

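The final view shows three geese upright on the green and the bus inside the crate (shifted in the crate by about 4 cm, the announced knock, but still flat and clear of the walls). The boards' pale top edges aren't obvious here, so I'll take one closer look.

```bash
python3 - <<'E'
from h import *
t=load('tF.png'); a=np.radians(-5.3)
for c in ([.546,-.097],[.6155,-.103]):
    for z in (.142,.062): print(z,[proj(t,[c[0]-yy*np.sin(a),c[1]+yy*np.cos(a),z])[0].round(1) for yy in (-.06,0,.06)])
A=cv2.resize(t['pixels'][160:220,285:365],(560,420),interpolation=cv2.INTER_CUBIC)
s=load('sF.png'); B=cv2.resize(s['pixels'][165:225,290:350],(240,240),interpolation=cv2.INTER_CUBIC)
C=cv2.resize(t['pixels'][192:262,108:202],(240,180),interpolation=cv2.INTER_CUBIC)
cv2.imwrite('pics/cG.png',np.hstack([A,np.vstack([B,C])])[:,:,::-1])
E
```

```text
0.142 [array([344. , 196.3]), array([321. , 194.2]), array([298. , 192.2])]
0.062 [array([341.8, 201.4]), array([320.4, 199.5]), array([299.1, 197.6])]
0.142 [array([345.8, 170.3]), array([323.1, 168.2]), array([300.4, 166.2])]
0.062 [array([343.5, 177.1]), array([322.4, 175.3]), array([301.3, 173.4])]
```

View pics/cG.png

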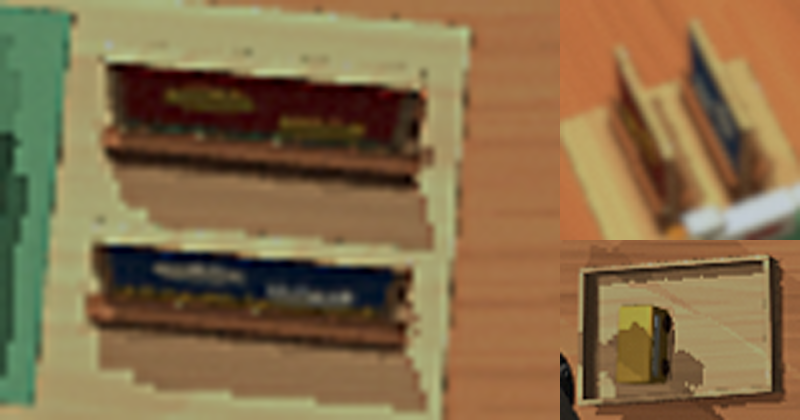

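The enlarged crop shows both boards upright in their slots. Their pale top edges merge with the pale plinth, at the predicted rows 168 and 194. The bus lies inside the crate, so I'll hand in.

```bash
python3 -c "
from bench import r
print(r.hand_in())"
```

```text
the job is handed in; nothing more can be done
None
```

The display is dressed in the order asked and handed in at about 60 s of the 210 s allowed.

- **Bus:** Only the small yellow bus was on the panel. It is in the crate. My last top view showed it about 4 cm from where I set it down, still flat and clear of the walls. I took that as the announced knock.
- **Boards:** The red board is in the far slot and the blue board in the near slot. Both are fully down, upright and about centred. Top-edge positions matched the predicted ones to within about 4 mm.
- **Geese:** All three stand upright on the green, about 65 mm apart. The first two measured the same in the views before and after the third was placed. The third was seen standing in the last view.

The jar, books, mug and look-alikes were not touched. Contact forces read at the end of each move stayed near 6 N or below. The slot positions differed by 1 to 2 mm between the top and wrist views, and nothing else disagreed.

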